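First in, first out: bring the old spirit bottle forward and load the new one behind it

TASK

Restock the bottle lane first-in-first-out: first bring the old bottle standing in the railed rack forward until it is right up against the front stop (the end towards the robot). Then take the new bottle off the tilted rest, stand it upright on the bare table and let go, take it again by its cap, and lower it (do not drop it) into the lane close up behind the old one. Both bottles must end standing in the lane, no bottle may be knocked over or laid flat on the table on the way, and the tape roll, hand stamp and moisture meter standing near must be left where they are.

Things in the scene. Friction and masses are not known exactly. Their poses are not given: they have to be found in the camera images.
- old_center (a point): centre of the old bottle, which stands upright in the rack at the start: white bottle with blue cap, 155 mm tall; body 60 mm diameter from its bottom to 124 mm up, cap 38 mm diameter from 124 to 155 mm up; 0.2 to 0.4 kg. The point lies on the bottle's axis 77.5 mm above its bottom; the point's z axis points from bottom to cap. Dragged by its cap with its weight on the floor, it leans.
- new_center (a point): centre of the new bottle, same kind and size as the old one, lying on the tilted rest at the start with its cap raised and away from the robot, axis 20 degrees above level. The point lies on its axis 77.5 mm from its bottom and from the end of its cap; the point's z axis points from bottom to cap.
- old_bottle: the old bottle; origin at the centre of its bottom, z towards its cap
- new_bottle: the new bottle; origin at the centre of its bottom, z towards its cap (a further bottle like it at the far back edge of the table takes no part)
- rack_lane (a point): centre of the lane floor of the bottle rack, 12 mm above the table. x runs along the lane to the back, -x to the front stop nearest the robot, y across. The lane is 200 mm long inside (stops at x = -100 and +100 mm, 30 mm high) and 68 mm wide between the rails, 4 mm to spare on each side of a bottle. A bottle against the front stop has its axis at x = -70 mm.
- rack: the fixed bottle rack: plywood base 220 x 100 x 12 mm, three steel rails along each side; origin under its middle, axes as the lane's. The rails' tops are 126 mm above the table and leave no room for fingers beside the body of a bottle in the lane; its cap stands clear above them (from 136 to 167 mm above the table).
- rest_mid (a point): middle of the underside of the fixed plywood rest (base 185 x 90 mm) that carries the new bottle; x points level, the way the bottle's cap points. The bottle's bottom centre starts at x = -75 mm, z = 47 mm. The bottle lifts straight up out of the rest; the highest part of the rest is 106 mm above the table.
- rest: the fixed rest, same origin. The bottle lies on a low saddle (78 mm wide, cheeks beside the lowest 32 mm of the body, ledge under its bottom) and a neck post whose two cheeks (64 mm wide over all, 2.8 mm clear of the cap, to 6.5 mm above the bottle's axis) enclose the last 16 mm of the cap, so it cannot be gripped there. The body from 35 to 124 mm from its bottom is free on both sides.
- tape: roll of tape lying flat on the table behind the work (the nearer of two), 100 mm diameter, 24 mm high, bystander; origin under its centre
- stamp: wooden hand stamp, 37 x 48 x 74 mm, standing, bystander; origin under its centre
- meter: black hand-held moisture meter, 148 x 141 x 70 mm, bystander; origin under its centre
Mind the look-alikes: they are no part of the job. What is shaped like the old_bottle but purple is not meant.

How it is judged (in metres and radians):
On the way, in this order (a step that is already met when the one before it is completed fails the run):
1. the old bottle stands upright at the front stop (gap at most 12 mm), at rest, and the new bottle is not in the lane (angle between old_center's own z axis and vertical below 0.08 rad and y of old_center in the frame of rack_lane between -0.012 and 0.012 m and z of old_center in the frame of rack_lane between 0.072 and 0.083 m and x of old_center in the frame of rack_lane below -0.058 m and linear speed of old_bottle below 0.02 m/s and not (x of new_center in the frame of rack_lane between -0.1 and 0.1 m and y of new_center in the frame of rack_lane between -0.03 and 0.03 m and z of new_center in the frame of rack_lane below 0.18 m)), for 0.2 s.
2. the new bottle stands upright on the bare table, let go (angle between new_center's own z axis and vertical below 0.08 rad and height (world z) of new_bottle below 0.008 m and linear speed of new_bottle below 0.02 m/s and contact force between the fingers and new_bottle below 0.1 N), for 0.2 s.
At the end, for the whole second after the job is handed in: The old bottle stands upright (within 0.08 rad) on the lane floor against the front stop (gap at most 12 mm), the new bottle stands upright on the lane floor directly behind it with a gap of at most 18 mm between them, both within 12 mm of the lane's middle line, let go and at rest (angle between each of old_center, new_center's own z axis and vertical below 0.08 rad and y of old_center in the frame of rack_lane between -0.012 and 0.012 m and z of old_center in the frame of rack_lane between 0.072 and 0.083 m and x of old_center in the frame of rack_lane below -0.058 m and y of new_center in the frame of rack_lane between -0.012 and 0.012 m and z of new_center in the frame of rack_lane between 0.072 and 0.083 m and x of new_center in the frame of rack_lane above -0.02 m and horizontal distance between old_center and new_center below 0.078 m and linear speed of each of old_bottle, new_bottle below 0.02 m/s); the robot touches nothing.
It fails at once if the old bottle is tipped over (angle between old_center's own z axis and vertical above 0.6 rad).
It fails at once if the new bottle is dropped into the lane (falls faster than 0.7 m/s between the rails) (x of new_center in the frame of rack_lane between -0.1 and 0.1 m and y of new_center in the frame of rack_lane between -0.03 and 0.03 m and z of new_center in the frame of rack_lane below 0.18 m and linear speed of new_bottle above 0.7 m/s).
It fails at once if the new bottle is knocked or laid flat on the table (height (world z) of new_center below 0.04 m and angle between new_center's own z axis and vertical above 1.2 rad).
It fails at once if a bystander (tape roll, hand stamp, moisture meter) is pushed more than 30 mm (distance of any of tape, stamp, meter from where it was at the start of the episode above 0.03 m).
It also fails if it takes over 72 s, if anything falls off the work surface, if the arm or the gripper's body presses on something with over 40 N, if the wrist force passes 120 N, or if a joint passes its speed limit or range.

ROBOT

A 6-joint arm with a two-finger parallel gripper is mounted at the origin on a cart in front of the work surface, level with it; the furniture and walls round the work are solid. World frame = base frame: x ahead of the robot, y to its left, z up, the work surface at z = 0. Lengths are in mm, angles in rad, forces in N, time in s.
With the tool pointing down it reaches from about 300 to 875 mm from the base axis. Payload 4.2 kg.
Tool frame: the origin (TCP) lies between the finger pads; the fingertips stand 17 mm ahead of it and the grasp point (between the pads) lies 2 mm behind it (bot.finger_overhang is the distance from the TCP to the fingertips, in mm); z points along the fingers, x is the direction in which the jaws open and shut, and the axes are right-handed (so a half turn about z gives the same grasp; the last joint's range is limited). The gripper opens to 85 mm and grips with 20 to 120 N. Pads are 22 mm wide; open, the fingers measure 114 mm over their backs; the gripper's body (76 mm by 85 mm) begins 54 mm behind the grasp point. The pads swing forward as they close: fully open they stand 13 mm farther back than shut.
Start: joints at [-1.364, 0.32, 1.565, -0, 1.257, -0.02], TCP at [129.296, -560.287, 248.338] pointing down, gripper open.
Joint ranges: [-3.11, 3.11], [-0.84, 2.01], [0.21, 2.61], [-1.34, 4.49], [0.05, 2.63], [-2.56, 2.56]. Speed limits (rad/s): [2.57, 2.57, 3.14, 3.14, 3.14, 3.14].

INTERFACE

Orientations are given as a rotation vector (axis times angle).
In Python, from station import bot gives the robot as it stands.
- The arm moves only by the tool send_rows, never from a script. Its argument "series" is a list of rows, each a list of 4 numbers: the shift along the tool's x, y, z scaled (see below), then the turn about the tool's z scaled (see below). In form: [[tx, ty, tz, yaw], ...]. A call has 1 to 20 rows; each row shifts and turns the pose as measured when the row begins, along the tool's axes as they then stand; what a row does not reach is not made up. The controller multiplies each number of a shift by 4 cm and each number of a turn by pi rad. A row lasts 1/12 s, in which the tool goes at most 41.7 mm and 7.16 degrees, less where a joint would pass 70% of its speed; a pose out of reach is approached as far as the arm can. A call with a number of a shift or a turn outside -1 to 1 is refused whole. A call with a gripper value outside its range is refused whole. "gripper" is the gripper's target within -1 to 1 (fully open at 1, half-way at 0, shut at -1), set as the call begins (left out, the last holds). The fingers move at their own pace and stop on an object; "newtons" is the grip in N (left out, the last holds). Time passes only in rows, so rows that do not move let the fingers close. It gives the time, the measured TCP pose, the force and the opening at its end, in the units of the state.
- bot.get_obs(): the state, without advancing time (a new reading comes with each control period).
- bot.camera(name): name is "scene" or "top"; returns a dict with "frame" (384x512x3 uint8, red, green, blue), "fx", "fy", "cx", "cy" (pixels), "k1" (the pictures are not rectified: a ray, as slopes to the right and down, at radius r is drawn at 1 + k1 r^2 times it, then the intrinsics apply), "R" (3x3) and "t" (3): a world point X has camera coordinates R X + t. Camera axes: x right, y down, z forward; pixel columns grow to the right and rows downward; lengths in mm; the calibration is good to about 2 mm. A picture is of the moment at which its call begins. There is no depth.
- bot.hand_in(): hands the job in, once; it reports no verdict.
The state is a dict: "time_s": time; "joints": joint angles; "dq": joint speeds; "joint_efforts": joint torques, N m; "eef_pos": TCP position; "tcp_rot": TCP orientation; "force": force on the tool from outside, world axes, zero at the start; "moment": the same for the moment, N m; "opening": opening from 0.0 (shut) to 1.0 (fully open).
Only numpy, scipy, OpenCV 4.12 (cv2) and the standard library are available. Lean on these libraries where they do the work, as an engineer would, in place of code of your own. Each camera call takes 0.05 s, during which the arm holds its last target.

## Working session

There is one attempt and no reset: what is moved stays moved. The work goes in short steps, Python scripts to look and compute and a tool call to move; the robot and the scene stay as the last step left them, time stands still between calls to the robot, and variables do not carry over. Pictures are saved under pics/ and viewed, and the job is handed in when it is done.

Besides the shell and the picture viewer there is one more tool, called after "Emit:" in YAML: its name, and indented under it one key for each argument. send_rows: Moves the arm, as the interface text tells. Shifts and turns lie within -1 to 1; 1 stands for 4 cm of shift or pi rad of turn. Its arguments: {"type":"object","properties":{"series":{"type":"array"},"gripper":{"type":"number"},"newtons":{"type":"number"}},"required":["series"]}

```bash
ls; mkdir -p pics
python3 - <<'E'
from station import bot
import cv2, numpy as np
o=bot.get_obs(); print(o)
for n in ("scene","top"):
    c=bot.camera(n); cv2.imwrite(f"pics/{n}0.png",cv2.cvtColor(c["frame"],cv2.COLOR_RGB2BGR))
    print(n,{k:(np.round(v,3).tolist() if k!='frame' else 0) for k,v in c.items()})
E
```

```text
pics
{'time_s': 0.0, 'joints': array([-1.36401999e+00,  3.20271568e-01,  1.56568354e+00, -1.25027792e-05,
        1.25734639e+00, -2.00211248e-02]), 'dq': array([ 1.94708656e-04, -5.06523838e-04,  2.94224116e-05,  1.05751861e-03,
       -2.07917460e-03, -1.52692141e-04]), 'joint_efforts': array([-5.42953014e-03, -4.15534186e+01, -2.34166253e+01, -3.58753396e-04,
        8.33228405e-03,  2.30018185e-05]), 'eef_pos': array([ 129.18924106, -559.8512768 ,  247.49213467]), 'tcp_rot': array([-2.45769988e+00,  1.95512630e+00,  2.07795876e-03]), 'force': array([-0.68032958,  0.333549  ,  0.42493247]), 'moment': array([-0.01557064, -0.01583626, -0.02626418]), 'opening': 0.9971975564018547}
scene {'frame': 0, 'fx': 352.225, 'fy': 352.225, 'cx': 253.263, 'cy': 196.475, 'k1': 0.015, 'R': [[0.485, -0.874, -0.026], [-0.377, -0.182, -0.908], [0.789, 0.451, -0.417]], 't': [-297.982, 285.649, 881.208]}
top {'frame': 0, 'fx': 371.011, 'fy': 371.011, 'cx': 258.333, 'cy': 188.999, 'k1': -0.095, 'R': [[0.02, -1.0, -0.005], [-0.997, -0.02, -0.072], [0.072, 0.006, -0.997]], 't': [-14.587, 584.578, 1315.373]}
```

View pics/scene0.png

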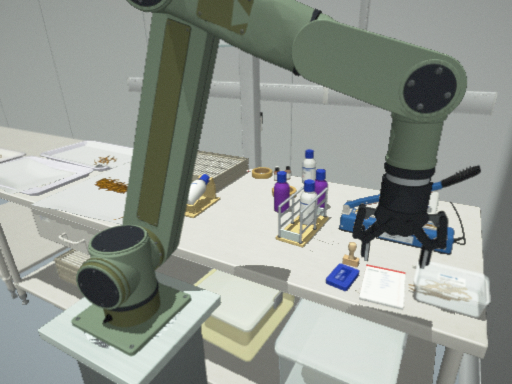

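View pics/top0.png

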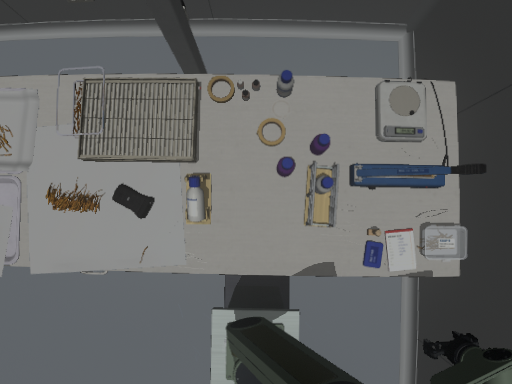

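```bash
cat > h.py <<'E'
from station import bot
import cv2, numpy as np
from scipy.spatial.transform import Rotation as Rn
def cam(n):
    return bot.camera(n)
def K(c): return np.array([[c["fx"],0,c["cx"]],[0,c["fy"],c["cy"]],[0,0,1]],float)
def D(c): return np.array([c["k1"],0,0,0,0],float)
def ray(c,uv):
    p=cv2.undistortPoints(np.array(uv,float).reshape(-1,1,2),K(c),D(c)).reshape(-1,2)
    R=np.array(c["R"]);t=np.array(c["t"])
    d=np.c_[p,np.ones(len(p))]@R
    return -R.T@t,d
def onz(c,uv,z):
    o,d=ray(c,uv); s=(np.asarray(z)-o[2])/d[:,2]
    return o+d*s[:,None]
def proj(c,X):
    X=np.array(X,float).reshape(-1,3)
    return cv2.projectPoints(X,cv2.Rodrigues(np.array(c["R"],float))[0],np.array(c["t"],float),K(c),D(c))[0].reshape(-1,2)
def crop(c,x0,y0,x1,y1,s,name):
    im=cv2.cvtColor(c["frame"],cv2.COLOR_RGB2BGR)[y0:y1,x0:x1]
    cv2.imwrite("pics/"+name,cv2.resize(im,None,fx=s,fy=s,interpolation=cv2.INTER_CUBIC))
def st():
    o=bot.get_obs(); M=Rn.from_rotvec(o["tcp_rot"]).as_matrix()
    return o,M
E
python3 - <<'E'
from h import *
c=cam("top"); np.save("pics/top.npy",c,allow_pickle=True)
s=cam("scene"); np.save("pics/scene.npy",s,allow_pickle=True)
crop(c,270,120,400,260,5.0,"a.png")
crop(c,100,150,230,250,6.0,"b.png")
crop(s,170,140,370,280,4.0,"c.png")
E
```

```text
(no output)
```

View pics/a.png

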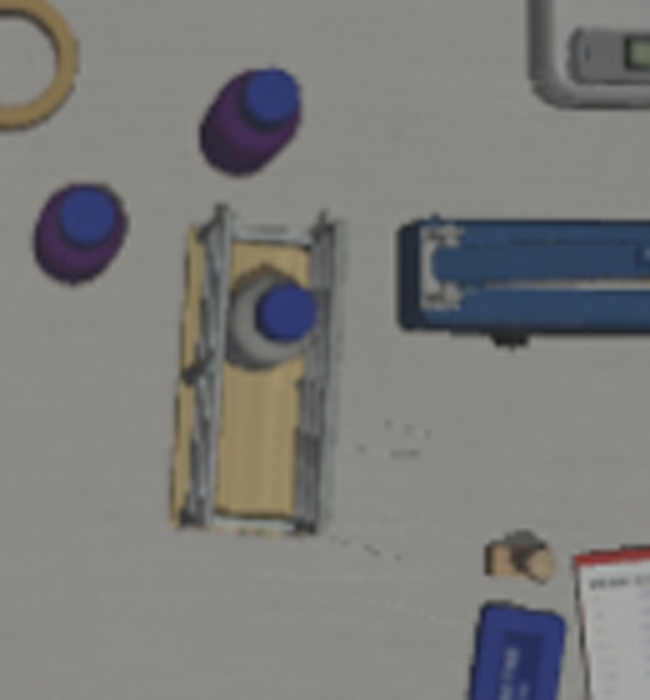

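View pics/b.png

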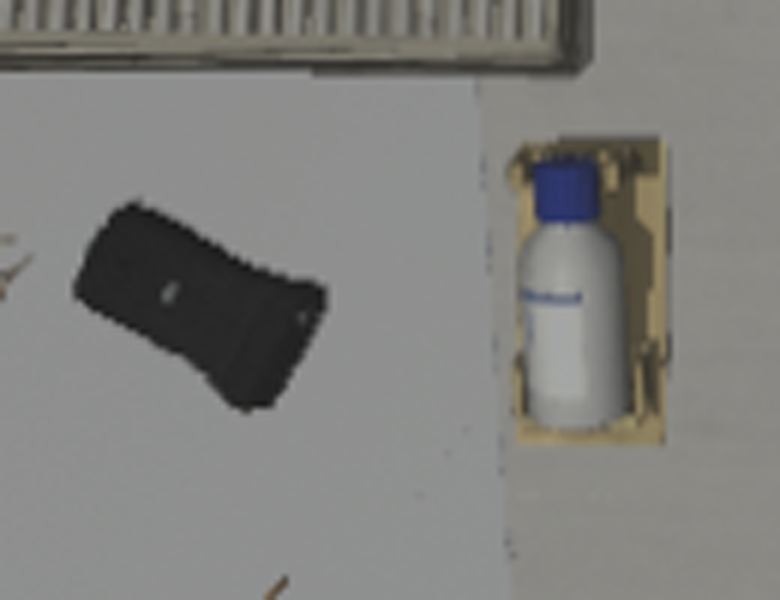

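View pics/c.png

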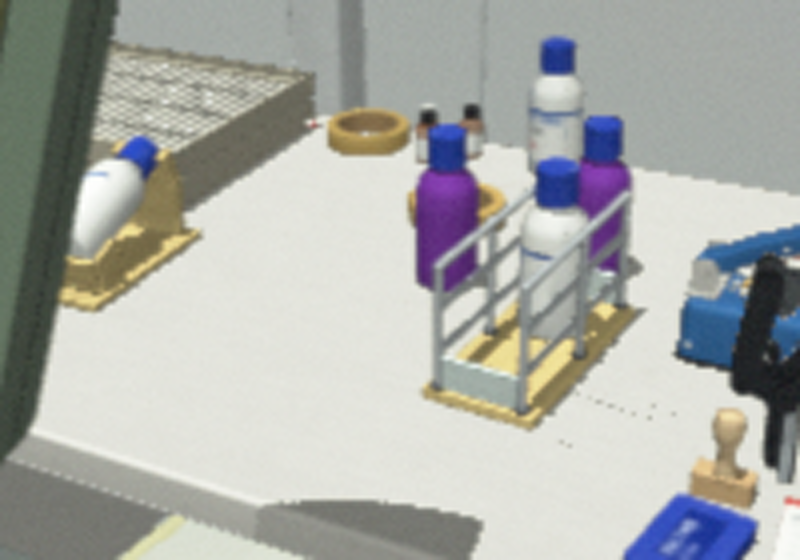

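Run:
```python
from h import *
c=np.load("pics/top.npy",allow_pickle=True).item(); s=np.load("pics/scene.npy",allow_pickle=True).item()
def mask(f,lo,hi): return cv2.inRange(cv2.cvtColor(f,cv2.COLOR_RGB2HSV),lo,hi)
for n,im in(("top",c),("scene",s)):
    m=mask(im["frame"],(112,110,50),(125,255,255))
    k,l,stt,ce=cv2.connectedComponentsWithStats(m)
    for i in range(1,k):
        if stt[i,4]>25: print(n,stt[i].tolist(),np.round(ce[i],2).tolist(), np.round(onz(im,ce[i],151.5)[0],1).tolist())
m=mask(c["frame"],(12,60,60),(28,255,255))
k,l,stt,ce=cv2.connectedComponentsWithStats(m)
for i in range(1,k):
    if stt[i,4]>25: print("yel",i,stt[i].tolist(),np.round(ce[i],2).tolist())
cv2.imwrite("pics/m.png",cv2.resize(m[150:250,170:400],None,fx=3.4,fy=3.4,interpolation=cv2.INTER_NEAREST))
```

```text
top [282, 70, 10, 11, 85] [286.35, 75.18] [960.1, -89.8, 151.5]
top [319, 134, 10, 11, 90] [323.72, 138.89] [745.2, -215.6, 151.5]
top [282, 158, 11, 11, 97] [287.09, 162.94] [662.6, -95.8, 151.5]
top [189, 177, 10, 10, 83] [193.69, 181.83] [594.6, 208.0, 151.5]
top [322, 177, 11, 11, 93] [327.11, 182.11] [602.3, -227.5, 151.5]
top [364, 241, 19, 27, 373] [372.99, 253.95] [371.5, -379.8, 151.5]
scene [305, 149, 8, 9, 58] [308.93, 153.45] [930.5, -101.2, 151.5]
scene [316, 169, 9, 11, 96] [319.96, 174.05] [718.5, -224.5, 151.5]
scene [277, 171, 9, 12, 99] [281.04, 176.45] [636.7, -106.8, 151.5]
scene [200, 174, 9, 10, 47] [204.83, 177.89] [506.2, 136.7, 151.5]
scene [304, 180, 11, 12, 120] [309.1, 185.34] [602.7, -226.9, 151.5]
scene [326, 264, 33, 27, 541] [342.06, 276.72] [169.6, -465.0, 151.5]
yel 1 [207, 76, 28, 27, 289] [220.43, 88.75]
yel 8 [74, 100, 7, 29, 84] [77.44, 113.11]
yel 10 [257, 118, 29, 28, 299] [271.05, 131.34]
yel 11 [0, 127, 13, 10, 29] [4.83, 129.97]
yel 13 [0, 133, 11, 18, 64] [3.62, 141.48]
yel 15 [306, 166, 5, 28, 82] [308.0, 179.82]
yel 16 [316, 168, 16, 10, 110] [323.19, 172.11]
yel 17 [185, 174, 26, 50, 465] [202.98, 196.78]
yel 18 [413, 175, 22, 3, 41] [424.15, 175.56]
yel 23 [45, 189, 54, 25, 662] [71.79, 202.02]
yel 25 [313, 191, 18, 33, 471] [321.39, 207.81]
yel 30 [304, 196, 5, 29, 88] [305.99, 209.56]
yel 32 [368, 229, 13, 7, 55] [373.56, 232.11]
```

View pics/m.png

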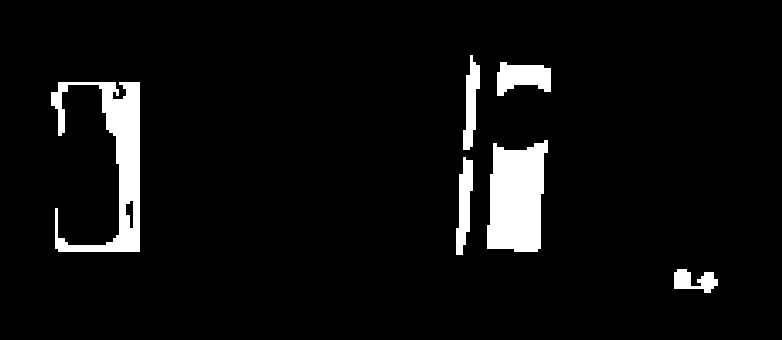

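Run:
```python
from h import *
c=np.load("pics/top.npy",allow_pickle=True).item(); s=np.load("pics/scene.npy",allow_pickle=True).item()
def mask(f,lo,hi): return cv2.inRange(cv2.cvtColor(f,cv2.COLOR_RGB2HSV),lo,hi)
print("old", onz(c,[327.11,182.11],165)[0], onz(s,[309.1,185.34],153)[0])
m=mask(c["frame"],(12,60,60),(28,255,255))
def fit(P):
    vx,vy,x,y=cv2.fitLine(P[:,:2].astype(np.float32),cv2.DIST_HUBER,0,.01,.01).ravel(); return np.array([vx,vy]),np.array([x,y])
# rack left edge
rows=range(170,222); P=[]
for r in rows:
    x=np.where(m[r,300:312])[0]
    if len(x): P.append((300+x[0]-0.5,r))
W=onz(c,P,12); v,p=fit(W); print("rack left",v*np.sign(v[0]),p,"yaw",np.degrees(np.arctan2(v[1]*np.sign(v[0]),abs(v[0]))), W[:,0].min(),W[:,0].max())
# lane floor left/right edges front part
for side in(0,-1):
    P=[]
    for r in range(196,221):
        x=np.where(m[r,311:332])[0]
        if len(x): P.append((311+x[side]+(-.5 if side==0 else .5),r))
    W=onz(c,P,12); v,p=fit(W); print("lane",side,v*np.sign(v[0]),p,np.degrees(np.arctan2(v[1]*np.sign(v[0]),abs(v[0]))))
# hand-picked corners base (crop a px)
A=np.array([(190,225),(172,527),(320,533)])/5+[270,120]-0.4
print("rack corners",onz(c,A,12))
# rest: right edge
P=[];
for r in range(176,222):
    x=np.where(m[r,195:216])[0]
    if len(x): P.append((195+x[-1]+.5,r))
W=onz(c,P,9); v,p=fit(W); print("rest right z9",v*np.sign(v[0]),p,np.degrees(np.arctan2(v[1]*np.sign(v[0]),abs(v[0]))),W[:,0].min(),W[:,0].max())
B=np.array([(668,138),(664,442),(518,442)])/6+[100,150]-0.4
print("rest corners z9",onz(c,B,9))
# new cap & body
f=c["frame"]; cap=mask(f,(112,110,50),(125,255,255)); P=np.argwhere(cap[170:195,180:205])[:,::-1]+[180,170]
print("newcap", onz(c,[193.69,181.83],98)[0], P.min(0),P.max(0))
np.set_printoptions(linewidth=200)
g=cv2.cvtColor(f,cv2.COLOR_RGB2HSV)
for r in (195,202,208,214,218,220,221,222,223): print(r,f[r,183:214].sum(1).tolist())
```

```text
old [ 601.05775767 -225.02628766  165.        ] [ 599.37569742 -228.07404669  153.        ]
rack left [ 0.9982795  -0.05863481] [ 595.1911  -175.36078] yaw -3.3614554 472.87159651154815 658.4249591954302
lane 0 [ 0.99735284 -0.07271394] [ 515.43195 -203.49036] -4.169882
lane -1 [ 0.9986849  -0.05126847] [ 521.42523 -260.05508] -2.938755
rack corners [[ 678.2787728  -180.70223242   12.        ]
 [ 458.50397953 -170.12240502   12.        ]
 [ 456.04574286 -277.52956585   12.        ]]
rest right z9 [0.99957925 0.02900569] [559.98816 170.86765] 1.6621366 465.94867196136454 629.7326730641033
rest corners z9 [[642.2533908  171.73001641   9.        ]
 [457.74072885 168.80161266   9.        ]
 [455.67240343 257.52512586   9.        ]]
newcap [599.29891292 217.76988299  98.        ] [189 177] [198 186]
195 [408, 404, 403, 339, 360, 383, 430, 446, 456, 466, 483, 472, 455, 443, 423, 402, 379, 347, 318, 277, 219, 212, 216, 219, 224, 239, 372, 363, 346, 408, 408]
202 [407, 406, 407, 347, 354, 391, 458, 481, 491, 494, 495, 494, 493, 479, 434, 413, 394, 367, 336, 290, 238, 196, 218, 220, 236, 369,
[... 445 characters left out ...]
 319, 275, 204, 196, 360, 280, 267, 234, 353, 409, 408, 407]
220 [409, 402, 404, 380, 362, 350, 346, 391, 417, 430, 437, 436, 434, 424, 418, 406, 392, 323, 340, 356, 355, 383, 394, 282, 334, 368, 365, 350, 405, 404, 401]
221 [413, 407, 405, 396, 348, 343, 335, 355, 364, 404, 380, 379, 377, 366, 361, 327, 339, 294, 315, 358, 354, 360, 371, 338, 365, 367, 365, 350, 404, 402, 402]
222 [393, 402, 408, 395, 374, 371, 369, 377, 383, 390, 368, 357, 349, 342, 340, 325, 339, 340, 332, 340, 333, 345, 354, 359, 365, 368, 363, 323, 406, 407, 405]
223 [382, 399, 406, 408, 407, 408, 405, 411, 421, 405, 398, 383, 374, 368, 367, 373, 373, 373, 364, 353, 346, 356, 361, 367, 372, 367, 362, 310, 410, 410, 409]
```

```bash
cat > to.py <<'E'
from h import *
import sys
# usage: to.py x y z [tool-x angle deg]
o,M=st(); p=o["eef_pos"]; a=list(map(float,sys.argv[1:]))
print("t",round(o["time_s"],2),"p",np.round(p,1),"M",np.round(M,3).tolist(),"F",np.round(o["force"],1),"open",round(o["opening"],3),"q",np.round(o["joints"],2))
if len(a)>=3:
    d=M.T@(np.array(a[:3])-p); print("tool shift mm",np.round(d,1),"units",np.round(d/40,3))
if len(a)>3:
    cur=np.degrees(np.arctan2(M[1,0],M[0,0])); w=(a[3]-cur+180)%360-180
    print("cur",round(cur,2),"yaw units total",round(-w/180,4))
E
python3 to.py 600 -227 250 -93.4
```

```text
t 0.2 p [ 129.2 -560.   247.8] M [[0.225, -0.974, -0.0], [-0.974, -0.225, 0.001], [-0.001, -0.0, -1.0]] F [-0.1 -0.7  0.1] open 0.999 q [-1.36  0.32  1.57 -0.    1.26 -0.02]
tool shift mm [-218.6 -533.6   -2. ] units [ -5.465 -13.34   -0.049]
cur -77.0 yaw units total 0.0911
```

Emit:
send_rows:
  series:
    - [0,0,0,0.031]
    - [0,0,0,0.031]
    - [0,0,0,0.031]
  gripper: 1
  newtons: 60

```text
time_s: 0.45
eef_pos: [129.1, -559.6, 246.9]
tcp_rot: [-2.134, 2.304, 0.004]
force: [-0.4, 0.6, 0.3]
opening: 0.998
```

```bash
python3 to.py 600 -227 250 -93.4
```

```text
t 0.45 p [ 129.1 -559.6  246.9] M [[-0.076, -0.997, -0.001], [-0.997, 0.076, 0.003], [-0.003, 0.001, -1.0]] F [-0.4  0.6  0.3] open 0.998 q [-1.36  0.32  1.57 -0.    1.26  0.28]
tool shift mm [-367.6 -444.1   -2.4] units [ -9.191 -11.101  -0.06 ]
cur -94.38 yaw units total -0.0055
```

Emit:
send_rows:
  series:
    - [-0.5,-0.6,0,0]
    - [-0.5,-0.6,0,0]
    - [-0.5,-0.6,0,0]
    - [-0.5,-0.6,0,0]
    - [-0.5,-0.6,0,0]
    - [-0.5,-0.6,0,0]
    - [-0.5,-0.6,0,0]
    - [-0.5,-0.6,0,0]
    - [-0.5,-0.6,0,0]
    - [-0.5,-0.6,0,0]
    - [-0.5,-0.6,0,0]
    - [-0.5,-0.6,0,0]
    - [-0.5,-0.6,0,0]
    - [-0.5,-0.6,0,0]
    - [-0.5,-0.6,0,0]
    - [-0.5,-0.6,0,0]
    - [0,0,0,0]

```text
time_s: 1.87
eef_pos: [554.8, -258.9, 242.4]
tcp_rot: [-2.121, 2.315, 0.011]
force: [-0.4, -0.2, 0.2]
opening: 1.001
```

```bash
python3 to.py 600 -227 250 -93.4
```

```text
t 1.87 p [ 554.8 -258.9  242.4] M [[-0.087, -0.996, -0.004], [-0.996, 0.087, 0.006], [-0.006, 0.004, -1.0]] F [-0.4 -0.2  0.2] open 1.001 q [-0.46  0.38  1.48  0.    1.28  1.2 ]
tool shift mm [-35.7 -42.2  -7.6] units [-0.893 -1.055 -0.189]
cur -95.01 yaw units total -0.0089
```

Emit:
send_rows:
  series:
    - [-0.45,-0.53,-0.1,-0.005]
    - [-0.45,-0.53,-0.1,-0.005]
    - [0,0,0,0]
    - [0,0,0,0]

```text
time_s: 2.2
eef_pos: [601.3, -224.1, 248.5]
tcp_rot: [2.162, -2.277, -0.016]
force: [-1.1, -0.6, 0.2]
opening: 0.998
```

```bash
python3 to.py 600 -227 250 -93.4
python3 - <<'E'
from h import *
s=cam("scene"); c=cam("top")
crop(s,240,90,380,260,3.4,"d.png"); crop(c,260,130,380,250,4.5,"e.png")
E
```

```text
t 2.2 p [ 601.3 -224.1  248.5] M [[-0.052, -0.999, -0.008], [-0.999, 0.052, 0.006], [-0.006, 0.009, -1.0]] F [-1.1 -0.6  0.2] open 0.998 q [-0.38  0.43  1.39  0.    1.33  1.25]
tool shift mm [ 3.   1.2 -1.5] units [ 0.074  0.03  -0.038]
cur -92.96 yaw units total 0.0024
```

View pics/d.png

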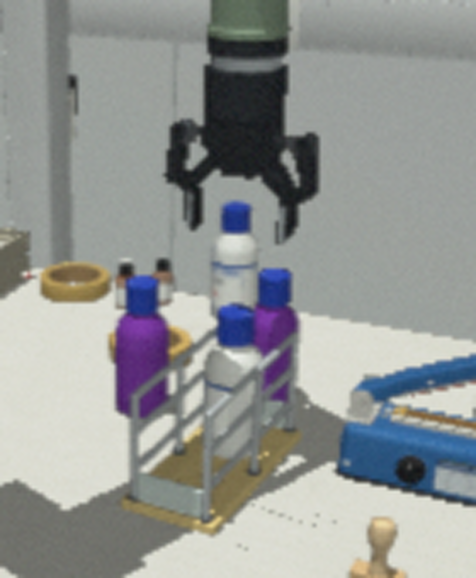

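View pics/e.png

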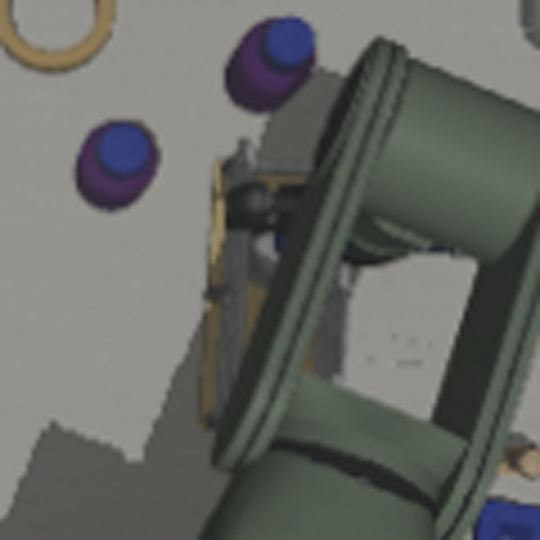

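Emit:
send_rows:
  series:
    - [0.03,0.01,0.6,0]
    - [0.02,0.01,0.6,0]
    - [0,0,0.6,0]
    - [0,0,0.4,0]
    - [0,0,0,0]

```text
time_s: 2.72
eef_pos: [594.6, -231.3, 160.0]
tcp_rot: [2.153, -2.286, -0.01]
force: [-0.8, 0.3, 0.4]
opening: 1.002
```

```bash
python3 to.py 600.5 -226.7 151 -93.4
```

```text
t 2.72 p [ 594.6 -231.3  160. ] M [[-0.06, -0.998, -0.006], [-0.998, 0.06, 0.003], [-0.003, 0.006, -1.0]] F [-0.8  0.3  0.4] open 1.002 q [-0.39  0.48  1.54  0.    1.13  1.24]
tool shift mm [-5.  -5.7  9. ] units [-0.124 -0.142  0.224]
cur -93.43 yaw units total -0.0002
```

Emit:
send_rows:
  series:
    - [-0.07,-0.08,0.12,0]
    - [-0.06,-0.07,0.1,0]
    - [0,0,0,0]
    - [0,0,0,0]

```text
time_s: 3.05
eef_pos: [600.1, -228.7, 152.8]
tcp_rot: [2.149, -2.29, -0.007]
force: [0.5, 0.0, -0.3]
opening: 0.997
```

```bash
python3 to.py 600.5 -226.7 151 -93.4
```

```text
t 3.05 p [ 600.1 -228.7  152.8] M [[-0.064, -0.998, -0.004], [-0.998, 0.064, 0.002], [-0.002, 0.004, -1.0]] F [ 0.5  0.  -0.3] open 0.997 q [-0.38  0.49  1.54  0.    1.12  1.25]
tool shift mm [-2.  -0.3  1.8] units [-0.051 -0.007  0.045]
cur -93.65 yaw units total -0.0014
```

Emit:
send_rows:
  series:
    - [-0.05,0,0.04,0]
    - [0,0,0,0]
    - [0,0,0,0]
    - [0,0,0,0]
    - [0,0,0,0]
    - [0,0,0,0]
    - [0,0,0,0]
    - [0,0,0,0]
    - [0,0,0,0]
    - [0,0,0,0]
  gripper: -1
  newtons: 60

```text
time_s: 3.88
eef_pos: [601.9, -226.7, 154.3]
tcp_rot: [-2.15, 2.289, -0.002]
force: [-0.5, 0.7, -0.9]
opening: 0.429
```

```bash
python3 to.py 600.5 -226.7 151 -93.4
```

```text
t 3.88 p [ 601.9 -226.7  154.3] M [[-0.063, -0.998, 0.002], [-0.998, 0.063, 0.0], [-0.0, -0.002, -1.0]] F [-0.5  0.7 -0.9] open 0.429 q [-0.38  0.49  1.54  0.    1.11  1.26]
tool shift mm [0.1 1.4 3.3] units [0.003 0.036 0.083]
cur -93.6 yaw units total -0.0011
```

Emit:
send_rows:
  series:
    - [0,0,-0.15,0]
    - [0,0,-0.1,0]
    - [0,0,0,0]

```text
time_s: 4.13
eef_pos: [600.7, -226.3, 163.2]
tcp_rot: [2.15, -2.29, -0.005]
force: [0.2, 0.4, -3.9]
opening: 0.434
```

```bash
python3 to.py 496 -220.9 160 -93.4
```

```text
t 4.13 p [ 600.7 -226.3  163.2] M [[-0.063, -0.998, -0.003], [-0.998, 0.063, 0.002], [-0.001, 0.003, -1.0]] F [ 0.2  0.4 -3.9] open 0.434 q [-0.38  0.48  1.52  0.    1.14  1.26]
tool shift mm [  1.2 104.8   3.5] units [0.03  2.62  0.088]
cur -93.61 yaw units total -0.0011
```

Lifted 8–9 mm (−3.9 N is the bottle's weight). Slide forward along the lane.

Emit:
send_rows:
  series:
    - [0,0.3,0,0]
    - [0,0.4,0,0]
    - [0,0.4,0,0]
    - [0,0.4,0,0]
    - [0,0.4,0,0]
    - [0,0.4,0,0]
    - [0,0.2,0,0]
    - [0,0,0,0]

```text
time_s: 4.8
eef_pos: [496.4, -219.2, 161.5]
tcp_rot: [2.15, -2.288, -0.008]
force: [0.9, -0.9, -4.1]
opening: 0.431
```

```bash
python3 to.py 496 -220.9 160 -93.4
```

```text
t 4.8 p [ 496.4 -219.2  161.5] M [[-0.062, -0.998, -0.005], [-0.998, 0.062, 0.003], [-0.002, 0.005, -1.0]] F [ 0.9 -0.9 -4.1] open 0.431 q [-0.44  0.34  1.77  0.    1.04  1.2 ]
tool shift mm [1.8 0.3 1.5] units [0.044 0.006 0.038]
cur -93.57 yaw units total -0.0009
```

Emit:
send_rows:
  series:
    - [0.04,0.06,0,0]
    - [0,0.06,0,0]

```text
time_s: 4.97
eef_pos: [493.9, -220.9, 162.2]
tcp_rot: [-2.149, 2.289, 0.001]
force: [2.9, -0.9, -5.6]
opening: 0.43
```

Emit:
send_rows:
  series:
    - [0,0.06,0,0]
    - [0,0.04,0,0]

```text
time_s: 5.13
eef_pos: [492.9, -221.0, 162.6]
tcp_rot: [-2.145, 2.286, -0.006]
force: [2.9, 0.9, -4.9]
opening: 0.433
```

Emit:
send_rows:
  series:
    - [0,-0.03,0.07,0]
    - [0,0,0.07,0]
    - [0,0,0.07,0]
    - [0,0,0.04,0]

```text
time_s: 5.47
eef_pos: [495.8, -221.6, 154.2]
tcp_rot: [-2.146, 2.285, -0.01]
force: [-0.9, 3.7, 18.3]
opening: 0.433
```

```bash
python3 to.py 494 -220.9 154 -93.4
```

```text
t 5.47 p [ 495.8 -221.6  154.2] M [[-0.063, -0.998, 0.009], [-0.998, 0.063, -0.0], [-0.001, -0.009, -1.0]] F [-0.9  3.7 18.3] open 0.433 q [-0.44  0.34  1.78  0.    1.01  1.19]
tool shift mm [-0.6  1.9  0.2] units [-0.015  0.047  0.004]
cur -93.59 yaw units total -0.0011
```

Emit:
send_rows:
  series:
    - [0,0,-0.02,0]
    - [0,0,0,0]
    - [0,0,0,0]
    - [0,0,0,0]
    - [0,0,0,0]
    - [0,0,0,0]
    - [0,0,0,0]
  gripper: 1

```text
time_s: 6.05
eef_pos: [495.2, -222.1, 155.5]
tcp_rot: [-2.149, 2.286, -0.009]
force: [-0.1, 0.9, -0.2]
opening: 0.999
```

Emit:
send_rows:
  series:
    - [0,0,-0.5,0]
    - [0,0,-0.8,0]
    - [0,0,-0.8,0]
    - [0,0,-0.8,0]
    - [0,0,0,0]

```text
time_s: 6.47
eef_pos: [492.7, -221.4, 272.9]
tcp_rot: [-2.152, 2.288, 0.005]
force: [0.2, -0.6, 1.6]
opening: 0.999
```

```bash
python3 to.py 540 212 240 -90
python3 - <<'E'
from h import *
s=cam("scene"); c=cam("top")
np.save("pics/scene2.npy",s,allow_pickle=True)
crop(s,170,120,370,280,4,"f.png"); crop(c,260,130,380,250,4.5,"g.png")
E
```

```text
t 6.47 p [ 492.7 -221.4  272.9] M [[-0.062, -0.998, -0.002], [-0.998, 0.061, 0.002], [-0.002, 0.002, -1.0]] F [ 0.2 -0.6  1.6] open 0.999 q [-0.44  0.25  1.6   0.    1.29  1.19]
tool shift mm [-435.4  -20.6   33.9] units [-10.884  -0.516   0.848]
cur -93.53 yaw units total -0.0196
```

View pics/f.png

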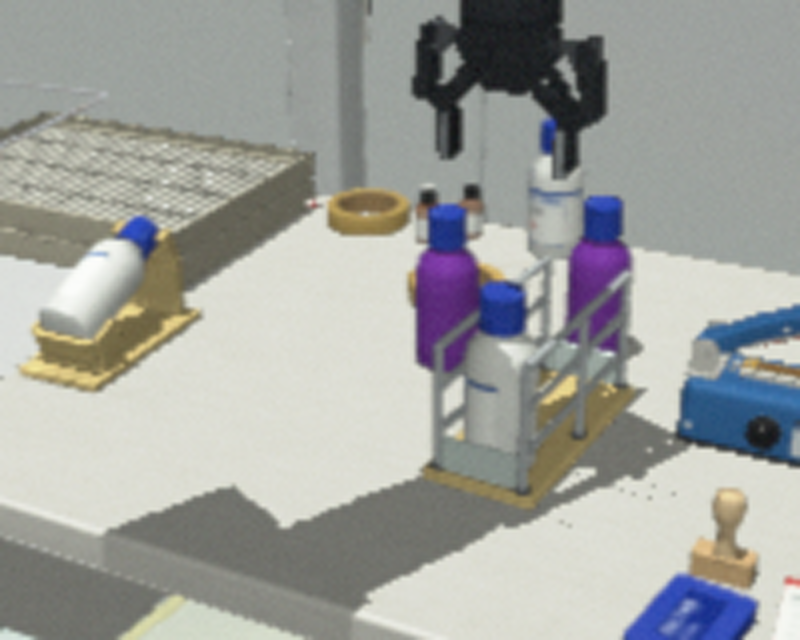

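Run:
```python
from h import *
s=np.load("pics/scene2.npy",allow_pickle=True).item()
for uv in [(311.2,164.5),(282,159.5)]:
    o,d=ray(s,uv); d=d[0]; k=(492.7-o[0])/d[0]; print(o+k*d)
print("tcp px",proj(s,[492.7,-221.4,272.9]))
c=np.load("pics/top.npy",allow_pickle=True).item()
# body mid row 208, z~65 ; row 195 z~75
print(onz(c,[(195.8,214),(195.8,208),(195.2,200)],[60,65,70]))
# old bottle now in scene
f=s["frame"]; m=cv2.inRange(cv2.cvtColor(f,cv2.COLOR_RGB2HSV),(112,110,50),(125,255,255))
k,l,stt,ce=cv2.connectedComponentsWithStats(m)
for i in range(1,k):
    if stt[i,4]>25: print(stt[i].tolist(),np.round(ce[i],1),onz(s,ce[i],152)[0])
crop(s,160,160,240,230,10,"j.png")
```

```text
[ 492.7        -270.34497948  267.90437223]
[ 492.7        -176.06173988  270.03776248]
tcp px [[295.78396528 160.62430046]]
[[490.0081256  213.63601671  60.        ]
 [510.86462791 213.4079893   65.        ]
 [538.50293815 215.50412684  70.        ]]
[305, 149, 5, 9, 26] [306.9 152.8] [933.8620898  -90.75990946 152.        ]
[316, 169, 9, 11, 96] [320.  174.1] [ 717.29360298 -224.9477975   152.        ]
[277, 171, 9, 12, 99] [281.  176.5] [ 635.57194249 -107.29655614  152.        ]
[200, 174, 9, 10, 49] [204.8 177.9] [505.25471974 136.04548826 152.        ]
[290, 191, 11, 13, 135] [294.9 197. ] [ 494.38739218 -221.00133147  152.        ]
[326, 264, 33, 27, 539] [342.1 276.7] [ 168.95519175 -465.20519843  152.        ]
```

View pics/j.png

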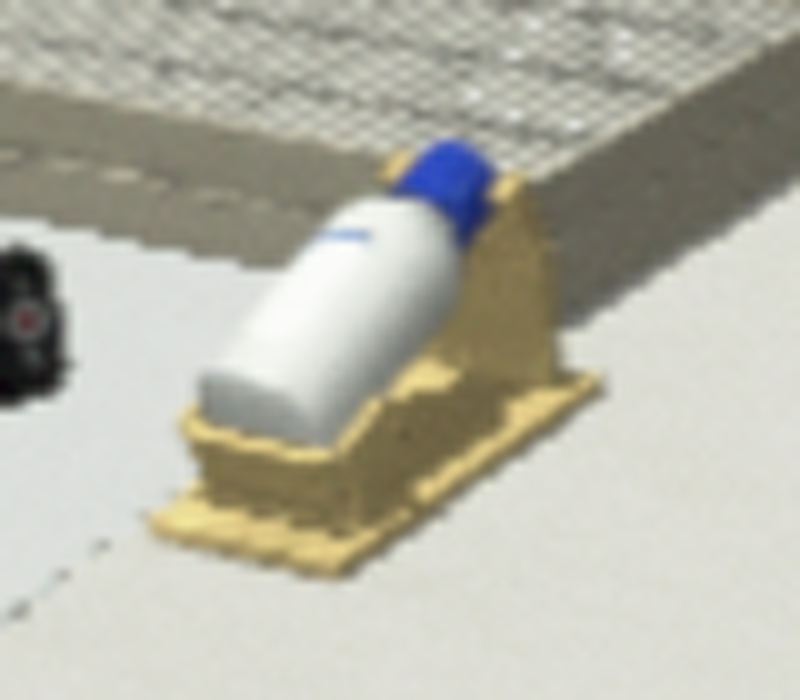

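```bash
python3 to.py 577.4 215 200 -88.8
```

```text
t 6.57 p [ 490.5 -220.3  267.8] M [[-0.062, -0.998, -0.01], [-0.998, 0.061, 0.006], [-0.006, 0.01, -1.0]] F [-0.4  0.1 -0.5] open 0.999 q [-0.44  0.25  1.61  0.    1.29  1.19]
tool shift mm [-439.5  -60.7   69.7] units [-10.987  -1.517   1.742]
cur -93.53 yaw units total -0.0263
```

Emit:
send_rows:
  series:
    - [-0.6,-0.08,0,-0.01]
    - [-0.8,-0.1,0,-0.01]
    - [-0.8,-0.1,0,-0.006]
    - [-0.8,-0.1,0,0]
    - [-0.8,-0.1,0,0]
    - [-0.8,-0.1,0,0]
    - [-0.8,-0.1,0,0]
    - [-0.8,-0.1,0,0]
    - [-0.8,-0.1,0,0]
    - [-0.8,-0.1,0,0]
    - [-0.8,-0.1,0,0]
    - [-0.8,-0.1,0,0]
    - [-0.8,-0.1,0,0]
    - [-0.6,-0.1,0,0]
    - [0,0,0,0]

```text
time_s: 7.82
eef_pos: [530.2, 229.8, 240.2]
tcp_rot: [2.212, -2.174, -0.068]
force: [0.7, -0.1, 0.0]
opening: 0.996
```

```bash
python3 to.py 577.4 215 200 -88.8
```

```text
t 7.82 p [530.2 229.8 240.2] M [[0.017, -0.998, -0.059], [-1.0, -0.017, 0.002], [-0.003, 0.059, -0.998]] F [ 0.7 -0.1  0. ] open 0.996 q [0.38 0.35 1.53 0.02 1.31 1.92]
tool shift mm [ 15.8 -49.2  37.3] units [ 0.394 -1.231  0.933]
cur -89.01 yaw units total -0.0012
```

Emit:
send_rows:
  series:
    - [0.1,-0.3,0,0]
    - [0.1,-0.3,0,0]
    - [0.1,-0.3,0,0]
    - [0.1,-0.3,0,0]
    - [0,0,0,0]

```text
time_s: 8.23
eef_pos: [581.4, 210.2, 231.2]
tcp_rot: [2.205, -2.166, -0.071]
force: [1.1, 0.2, -0.2]
opening: 1.001
```

```bash
python3 to.py 577.4 215 200 -88.8
```

```text
t 8.23 p [581.4 210.2 231.2] M [[0.018, -0.998, -0.067], [-1.0, -0.017, -0.003], [0.002, 0.067, -0.998]] F [ 1.1  0.2 -0.2] open 1.001 q [0.32 0.43 1.44 0.02 1.34 1.87]
tool shift mm [-4.9  1.8 31.4] units [-0.123  0.046  0.785]
cur -88.99 yaw units total -0.001
```

Emit:
send_rows:
  series:
    - [-0.06,-0.02,0.4,0]
    - [-0.06,0,0.4,0]
    - [0,0,0.4,0]
    - [0,0,0.4,0]
    - [0,0,0.4,0]
    - [0,0,0,0]

```text
time_s: 8.73
eef_pos: [581.9, 206.9, 149.3]
tcp_rot: [2.193, -2.183, -0.069]
force: [-0.2, 0.5, 0.1]
opening: 1.0
```

```bash
python3 to.py 577.4 215 82 -88.8
python3 - <<'E'
from h import *
s=cam("scene"); c=cam("top")
crop(s,160,90,280,230,4.2,"k.png"); crop(c,140,130,260,250,4.5,"l.png")
E
```

```text
t 8.73 p [581.9 206.9 149.3] M [[0.005, -0.998, -0.064], [-1.0, -0.004, -0.002], [0.002, 0.064, -0.998]] F [-0.2  0.5  0.1] open 1.0 q [0.31 0.49 1.56 0.02 1.16 1.87]
tool shift mm [-8.2  0.2 67.5] units [-0.206  0.004  1.687]
cur -89.74 yaw units total -0.0052
```

View pics/k.png

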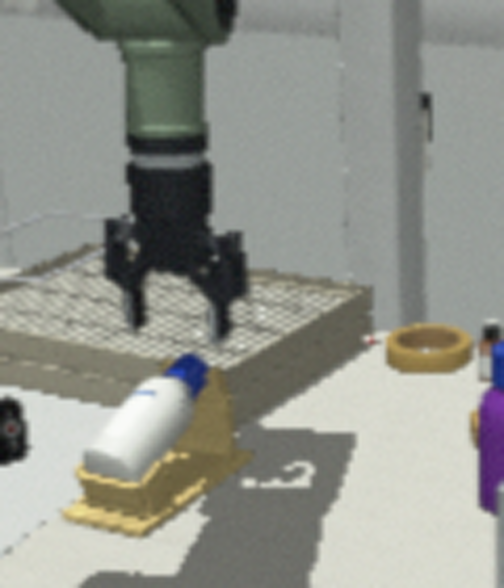

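View pics/l.png

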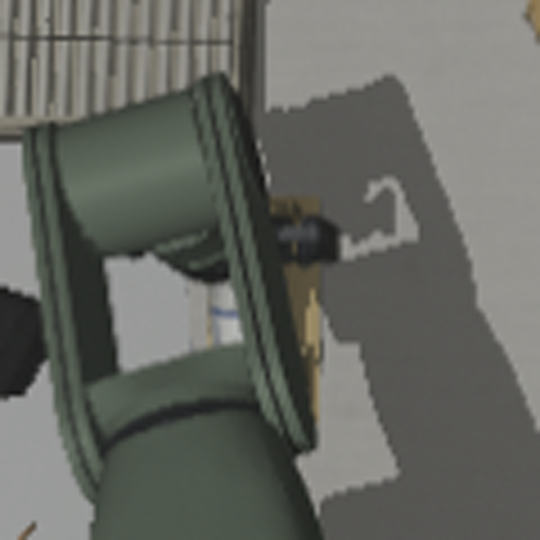

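Emit:
send_rows:
  series:
    - [-0.2,0,0,-0.005]
    - [-0.05,0,0,0]
    - [0,0,0.4,0]
    - [-0.02,0,0.3,0]
    - [0,0,0,0]

```text
time_s: 9.25
eef_pos: [586.7, 220.8, 131.2]
tcp_rot: [2.224, -2.178, -0.056]
force: [-0.1, -0.0, -0.5]
opening: 0.999
```

```bash
python3 to.py 577.4 215 82 -88.8
```

```text
t 9.25 p [586.7 220.8 131.2] M [[0.021, -0.999, -0.046], [-1.0, -0.021, 0.005], [-0.006, 0.046, -0.999]] F [-0.1 -0.  -0.5] open 0.999 q [0.33 0.51 1.57 0.02 1.1  1.87]
tool shift mm [ 5.9  7.2 49.5] units [0.147 0.18  1.238]
cur -88.79 yaw units total 0.0001
```

Emit:
send_rows:
  series:
    - [0.13,0.18,0,0]
    - [0,0,0.3,0]
    - [0,0,0.3,0]
    - [0,0,0.3,0]
    - [0,0,0,0]
    - [0,0,0,0]

```text
time_s: 9.75
eef_pos: [579.1, 216.1, 100.4]
tcp_rot: [2.232, -2.181, -0.05]
force: [0.6, -0.0, 0.3]
opening: 1.002
```

```bash
python3 to.py 577.4 215 82 -88.8
```

```text
t 9.75 p [579.1 216.1 100.4] M [[0.023, -0.999, -0.037], [-1.0, -0.023, 0.008], [-0.009, 0.037, -0.999]] F [ 0.6 -0.   0.3] open 1.002 q [0.33 0.52 1.64 0.02 1.02 1.86]
tool shift mm [ 1.3  1.  18.4] units [0.031 0.025 0.461]
cur -88.69 yaw units total 0.0006
```

Emit:
send_rows:
  series:
    - [0.03,0.02,0.25,0]
    - [0,0,0.25,0]
    - [0,0,0.1,0]
    - [0,0,0,0]

```text
time_s: 10.08
eef_pos: [578.1, 215.1, 76.4]
tcp_rot: [2.234, -2.183, -0.047]
force: [0.2, 0.2, -0.5]
opening: 0.998
```

```bash
python3 to.py 577.4 215 82 -88.8
```

```text
t 10.08 p [578.1 215.1  76.4] M [[0.023, -0.999, -0.034], [-1.0, -0.023, 0.009], [-0.01, 0.033, -0.999]] F [ 0.2  0.2 -0.5] open 0.998 q [0.33 0.54 1.67 0.02 0.96 1.86]
tool shift mm [ 0.   0.9 -5.6] units [ 0.001  0.023 -0.139]
cur -88.69 yaw units total 0.0006
```

Emit:
send_rows:
  series:
    - [0,0.02,-0.12,0]
    - [0,0,0,0]

```text
time_s: 10.25
eef_pos: [577.3, 215.0, 81.0]
tcp_rot: [2.233, -2.183, -0.048]
force: [0.2, -0.4, 0.1]
opening: 0.995
```

Emit:
send_rows:
  series:
    - [0,0,0,0]
    - [0,0,0,0]
    - [0,0,0,0]
    - [0,0,0,0]
    - [0,0,0,0]
    - [0,0,0,0]
    - [0,0,0,0]
    - [0,0,0,0]
  gripper: -1
  newtons: 40

```text
time_s: 10.92
eef_pos: [577.9, 215.4, 82.3]
tcp_rot: [2.235, -2.184, -0.047]
force: [0.2, -0.0, -0.6]
opening: 0.685
```

```bash
python3 to.py 577.4 215 82 -88.8
python3 - <<'E'
from h import *
s=cam("scene")
crop(s,160,90,280,230,4.2,"n.png")
E
```

```text
t 10.92 p [577.9 215.4  82.3] M [[0.023, -0.999, -0.033], [-1.0, -0.023, 0.009], [-0.01, 0.032, -0.999]] F [ 0.2 -0.  -0.6] open 0.685 q [0.33 0.54 1.66 0.02 0.97 1.86]
tool shift mm [0.3 0.5 0.3] units [0.009 0.013 0.008]
cur -88.69 yaw units total 0.0006
```

View pics/n.png

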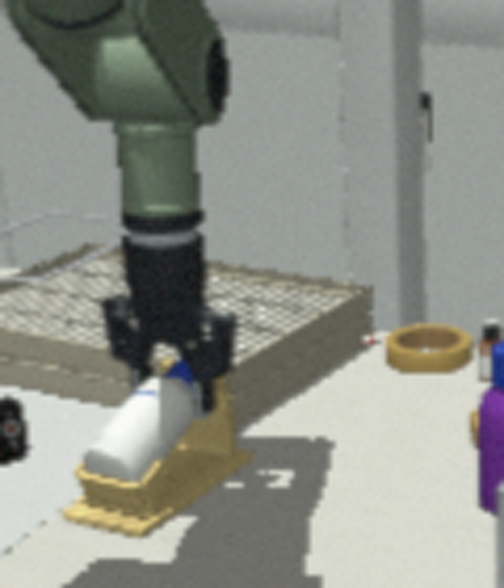

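Emit:
send_rows:
  series:
    - [0,0,-0.25,0]
    - [0,0.01,-0.3,0]
    - [0,0.01,-0.4,0]
    - [0,0.01,-0.4,0]
    - [0,0.01,-0.4,0]
    - [0,0.01,-0.4,0]
    - [0,0.01,-0.4,0]
    - [0,0.01,-0.4,0]
    - [0,0,-0.3,0]
    - [0,0,-0.2,0]
    - [0,0,0,0]

```text
time_s: 11.88
eef_pos: [577.9, 212.5, 228.5]
tcp_rot: [2.231, -2.179, -0.048]
force: [-0.1, 0.5, -1.6]
opening: 0.693
```

```bash
python3 to.py 560 30 230 -88.8
python3 - <<'E'
from h import *
s=cam("scene")
crop(s,160,60,280,230,3.5,"o.png")
E
```

```text
t 11.88 p [577.9 212.5 228.5] M [[0.024, -0.999, -0.038], [-1.0, -0.024, 0.005], [-0.006, 0.038, -0.999]] F [-0.1  0.5 -1.6] open 0.693 q [0.33 0.41 1.47 0.02 1.29 1.87]
tool shift mm [182.1  22.3  -1.8] units [ 4.551  0.557 -0.044]
cur -88.65 yaw units total 0.0009
```

View pics/o.png

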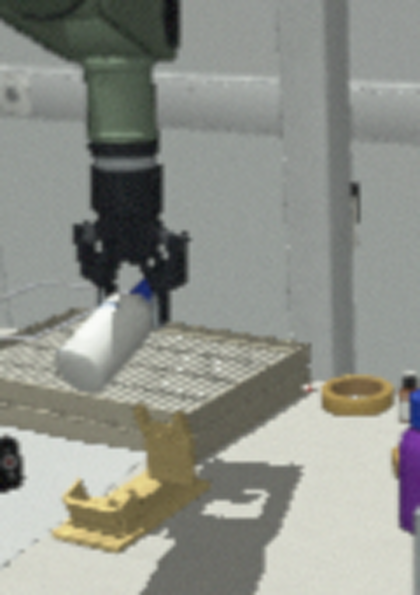

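Emit:
send_rows:
  series:
    - [0.2,0,0,0]
    - [0.4,-0.05,0,0]
    - [0.4,-0.05,0,0]
    - [0.4,-0.05,0,0]
    - [0.4,-0.05,0,0]
    - [0.4,-0.05,0,0]
    - [0.4,-0.05,0,0]
    - [0.4,-0.05,0,0]
    - [0.4,-0.05,0,0]
    - [0.4,-0.05,0,0]
    - [0.4,-0.05,0,0]
    - [0.4,-0.05,0,0]
    - [0.2,-0.05,0,0]
    - [0,0,0,0]

```text
time_s: 13.1
eef_pos: [597.5, 4.7, 208.3]
tcp_rot: [2.211, -2.156, -0.078]
force: [-0.1, 0.9, -1.8]
opening: 0.692
```

```bash
python3 to.py 610 30 70 -88.8
python3 - <<'E'
from h import *
s=cam("scene"); c=cam("top")
crop(s,160,60,320,230,3.5,"p.png");crop(c,170,110,300,260,4,"p2.png")
E
```

```text
t 13.1 p [597.5   4.7 208.3] M [[0.025, -0.997, -0.073], [-1.0, -0.025, -0.003], [0.001, 0.073, -0.997]] F [-0.1  0.9 -1.8] open 0.692 q [-0.01  0.42  1.52 -0.    1.28  1.54]
tool shift mm [-25.1 -23.2 137. ] units [-0.628 -0.579  3.424]
cur -88.55 yaw units total 0.0014
```

View pics/p.png

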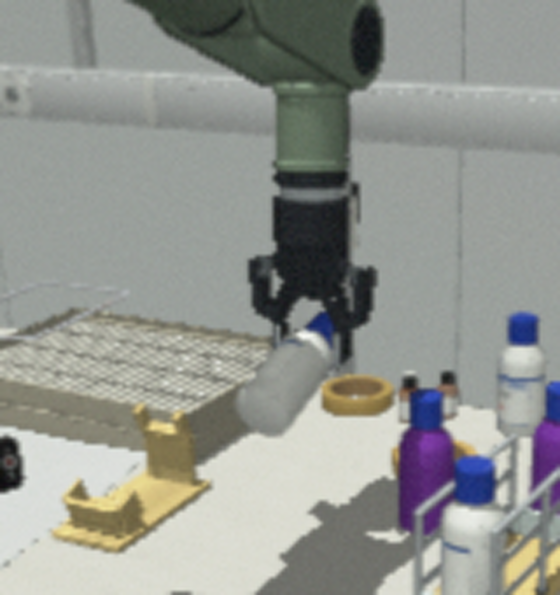

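View pics/p2.png

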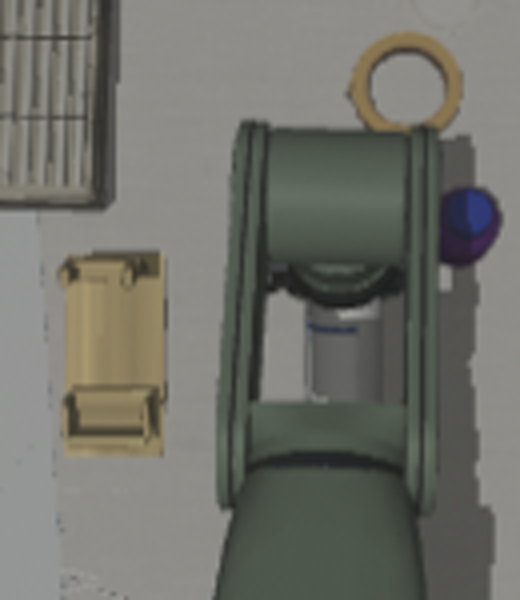

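Emit:
send_rows:
  series:
    - [-0.1,-0.02,0.3,0]
    - [-0.1,-0.03,0.4,0]
    - [-0.1,-0.03,0.4,0]
    - [0,-0.03,0.4,0]
    - [0,-0.03,0.4,0]
    - [0,-0.03,0.4,0]
    - [0,-0.03,0.4,0]
    - [0,-0.03,0.3,0]
    - [0,0,0,0]

```text
time_s: 13.95
eef_pos: [597.0, 29.6, 84.4]
tcp_rot: [2.226, -2.149, -0.081]
force: [-1.1, 0.4, -2.9]
opening: 0.687
```

```bash
python3 to.py 600 15 65 -88.8
python3 - <<'E'
from h import *
s=cam("scene")
crop(s,180,100,320,250,3.7,"q.png")
E
```

```text
t 13.95 p [597.   29.6  84.4] M [[0.035, -0.997, -0.07], [-0.999, -0.035, 0.003], [-0.005, 0.07, -0.998]] F [-1.1  0.4 -2.9] open 0.687 q [0.03 0.53 1.68 0.01 1.01 1.56]
tool shift mm [14.8 -3.8 19.1] units [ 0.371 -0.096  0.479]
cur -88.0 yaw units total 0.0045
```

View pics/q.png

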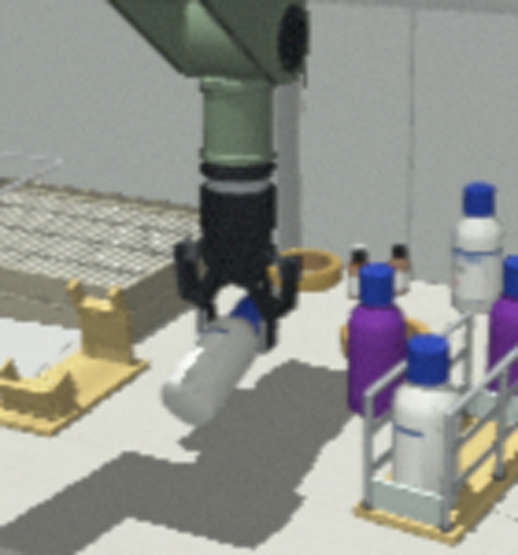

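Emit:
send_rows:
  series:
    - [0,-0.01,0.12,0]
    - [0,-0.01,0.12,0]

```text
time_s: 14.17
eef_pos: [599.0, 31.1, 77.5]
tcp_rot: [2.231, -2.15, -0.076]
force: [-0.2, 0.3, -2.4]
opening: 0.691
```

Emit:
send_rows:
  series:
    - [0,-0.01,0.12,0]
    - [0,0,0,0]

```text
time_s: 14.33
eef_pos: [599.4, 31.6, 72.8]
tcp_rot: [2.232, -2.151, -0.075]
force: [-0.5, -0.0, -2.5]
opening: 0.692
```

Emit:
send_rows:
  series:
    - [0,-0.01,0.1,0]
    - [0,0,0,0]

```text
time_s: 14.5
eef_pos: [600.1, 31.7, 69.1]
tcp_rot: [2.233, -2.151, -0.073]
force: [-0.8, -0.5, -2.8]
opening: 0.694
```

Emit:
send_rows:
  series:
    - [0,-0.01,0.1,0]
    - [0,0,0,0]

```text
time_s: 14.67
eef_pos: [600.5, 31.6, 65.2]
tcp_rot: [2.233, -2.152, -0.072]
force: [-0.3, -0.1, -2.6]
opening: 0.689
```

Emit:
send_rows:
  series:
    - [0,-0.01,0.1,0]
    - [0,0,0,0]

```text
time_s: 14.83
eef_pos: [600.9, 31.5, 61.1]
tcp_rot: [2.233, -2.153, -0.071]
force: [-0.0, -0.6, -3.1]
opening: 0.685
```

Emit:
send_rows:
  series:
    - [0,0,0.07,0]
    - [0,0,0,0]

```text
time_s: 15.0
eef_pos: [601.7, 31.5, 58.9]
tcp_rot: [2.234, -2.154, -0.069]
force: [-1.5, -1.1, 0.8]
opening: 0.685
```

Emit:
send_rows:
  series:
    - [0,0.02,-0.3,0]
    - [0,0.03,-0.4,0]
    - [0,0.03,-0.4,0]
    - [0,0.03,-0.4,0]
    - [0,0.02,-0.3,0]
    - [0,0,0,0]

```text
time_s: 15.5
eef_pos: [598.5, 30.8, 131.5]
tcp_rot: [2.23, -2.15, -0.077]
force: [0.5, 0.6, -2.6]
opening: 0.691
```

Emit:
send_rows:
  series:
    - [0,0,0,0]
    - [0,0,0,0]
    - [0,0,0,0]
    - [0,0,0,0]
  newtons: 20

```text
time_s: 15.83
eef_pos: [597.1, 30.7, 129.2]
tcp_rot: [2.228, -2.149, -0.08]
force: [0.4, 0.5, -2.0]
opening: 0.691
```

```bash
python3 to.py 600 30 130 -88.8
python3 - <<'E'
from h import *
s=cam("scene")
crop(s,180,80,320,250,3.4,"r.png")
E
```

```text
t 15.83 p [597.1  30.7 129.2] M [[0.036, -0.997, -0.069], [-0.999, -0.036, 0.004], [-0.006, 0.068, -0.998]] F [ 0.4  0.5 -2. ] open 0.691 q [0.03 0.48 1.63 0.01 1.1  1.56]
tool shift mm [ 0.8 -2.8 -1. ] units [ 0.021 -0.07  -0.026]
cur -87.93 yaw units total 0.0048
```

View pics/r.png

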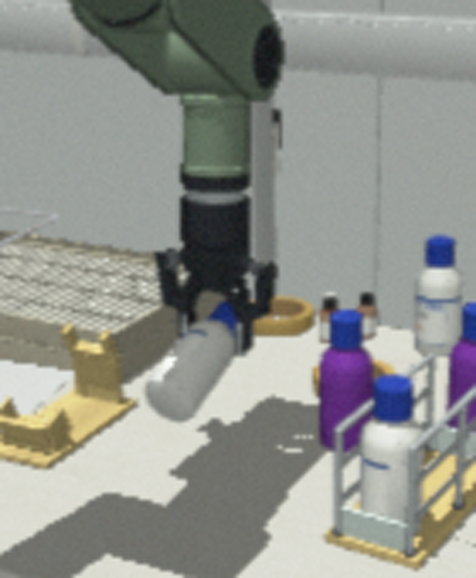

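Run:
```python
from h import *
o,M=st(); print(o["moment"],o["force"],o["opening"])
```

```text
[-0.01208963 -0.171247    0.05908399] [-0.24634282 -0.60469551 -2.6616484 ] 0.688065569975349
```

Emit:
send_rows:
  series:
    - [0,-0.02,0.2,0]
    - [0,0,0,0]
    - [0,0,0,0]
  gripper: 0.2

```text
time_s: 16.13
eef_pos: [596.5, 30.8, 118.5]
tcp_rot: [2.226, -2.147, -0.084]
force: [0.2, 0.4, -1.5]
opening: 0.693
```

Run:
```python
from h import *
o,M=st(); print(o["moment"],o["force"],o["opening"])
```

```text
[-0.0151734  -0.19378292  0.00277238] [ 0.18657271  0.36475927 -1.50924076] 0.6927237707164599
```

Emit:
send_rows:
  series:
    - [0,0,0,0]
    - [0,0,0,0]
    - [0,0,0,0]
  gripper: 0.28

```text
time_s: 16.38
eef_pos: [596.1, 30.8, 117.5]
tcp_rot: [2.225, -2.146, -0.086]
force: [-0.2, -0.1, -3.3]
opening: 0.691
```

Run:
```python
from h import *
o,M=st(); print(o["moment"],o["force"],o["opening"])
```

```text
[-0.00182899 -0.11697836 -0.05586982] [-0.17448262 -0.05939599 -3.348926  ] 0.6911705725235259
```

Emit:
send_rows:
  series:
    - [0,0,0,0]
    - [0,0,0,0]
    - [0,0,0,0]
  gripper: 0.32

```text
time_s: 16.63
eef_pos: [596.4, 30.8, 117.8]
tcp_rot: [2.226, -2.146, -0.085]
force: [-0.4, -0.3, -1.7]
opening: 0.69
```

Run:
```python
from h import *
o,M=st(); print(o["moment"],o["force"],o["opening"])
s=cam("scene")
crop(s,180,80,320,250,3.4,"r2.png")
```

```text
[ 0.04563652 -0.16624203  0.04097135] [-0.38165728 -0.32526905 -1.65400728] 0.6897187394281574
```

View pics/r2.png

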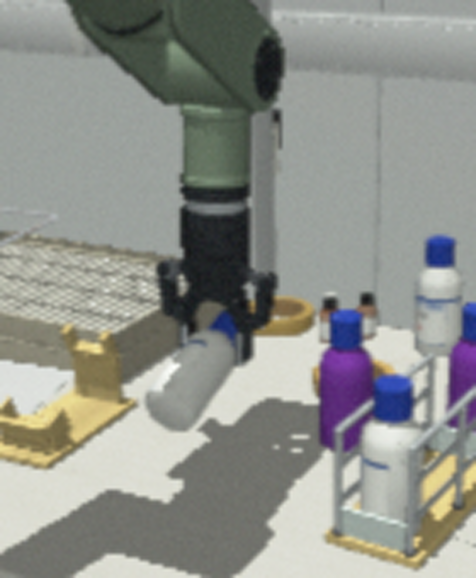

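Emit:
send_rows:
  series:
    - [0,0,0,0]
    - [0,0,0,0]
  gripper: 0.345

```text
time_s: 16.85
eef_pos: [596.5, 30.8, 118.1]
tcp_rot: [2.226, -2.147, -0.084]
force: [1.0, -0.5, -3.5]
opening: 0.691
```

Emit:
send_rows:
  series:
    - [0,0,0,0]
    - [0,0,0,0]
  gripper: 0.36

```text
time_s: 17.02
eef_pos: [596.5, 30.8, 118.2]
tcp_rot: [2.226, -2.147, -0.084]
force: [1.0, -0.0, -2.5]
opening: 0.693
```

Run:
```python
from h import *
o,M=st(); print(o["moment"],o["force"],o["opening"])
s=cam("scene")
crop(s,180,80,320,250,3.4,"r3.png")
```

```text
[ 0.03446499 -0.17282101 -0.04620767] [ 1.02141975 -0.01680437 -2.47079126] 0.6927198286600825
```

View pics/r3.png

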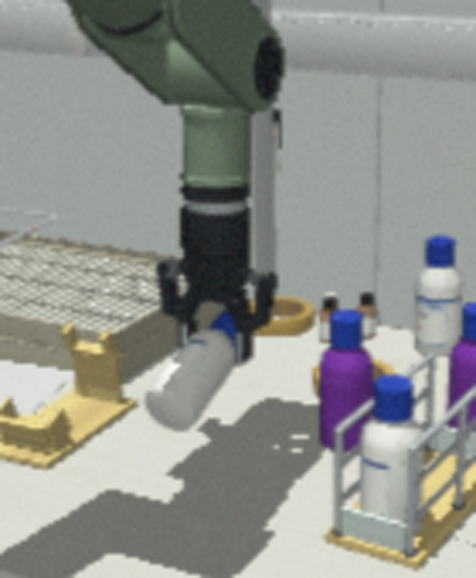

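Emit:
send_rows:
  series:
    - [0,0,0,0]
  gripper: 0.37

```text
time_s: 17.15
eef_pos: [596.5, 30.8, 118.2]
tcp_rot: [2.226, -2.147, -0.084]
force: [-0.4, -0.6, -3.5]
opening: 0.688
```

Emit:
send_rows:
  series:
    - [0,0,0,0]
    - [0,0,0,0]
  gripper: 0.375

```text
time_s: 17.32
eef_pos: [596.5, 30.8, 118.2]
tcp_rot: [2.226, -2.147, -0.084]
force: [-0.1, 0.1, -2.9]
opening: 0.686
```

Run:
```python
from h import *
o,M=st(); print(o["moment"],o["force"],o["opening"])
s=cam("scene")
crop(s,200,150,260,220,8,"r4.png")
```

```text
[-0.04637564 -0.16813568 -0.00219159] [-0.09221947  0.1439877  -2.88802141] 0.6859087641478571
```

View pics/r4.png

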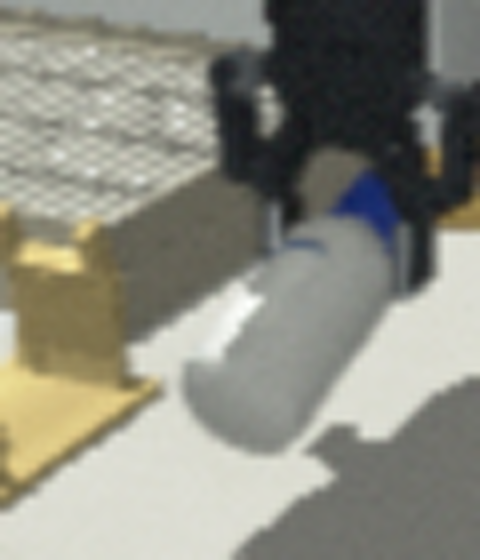

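Emit:
send_rows:
  series:
    - [0,0,0,0]
    - [0,0,-1,0]
    - [0,0,-1,0]
    - [0,0,-1,0]
    - [0,0,0,0]
    - [0,0,0.8,0]
    - [0,0,0.8,0]
    - [0,0,-0.5,0]
    - [0,0,0,0]
    - [0,0,0,0]
  gripper: -1
  newtons: 20

```text
time_s: 18.2
eef_pos: [599.7, 30.4, 194.9]
tcp_rot: [2.224, -2.145, -0.089]
force: [0.7, -0.1, -2.3]
opening: 0.688
```

```bash
python3 to.py 600 30 130 -88.8
python3 - <<'E'
from h import *
o,M=st(); print(o["moment"],o["force"],o["opening"])
s=cam("scene")
crop(s,180,60,320,220,3.7,"r5.png")
E
```

```text
t 18.2 p [599.7  30.4 194.9] M [[0.036, -0.996, -0.077], [-0.999, -0.036, 0.003], [-0.006, 0.076, -0.997]] F [ 0.7 -0.1 -2.3] open 0.688 q [0.03 0.43 1.53 0.01 1.26 1.56]
tool shift mm [ 0.8 -5.2 64.7] units [ 0.021 -0.13   1.617]
cur -87.93 yaw units total 0.0048
[-0.03648917 -0.13138613 -0.02751995] [ 0.67087355 -0.08305813 -2.32757355] 0.6876767444326106
```

View pics/r5.png

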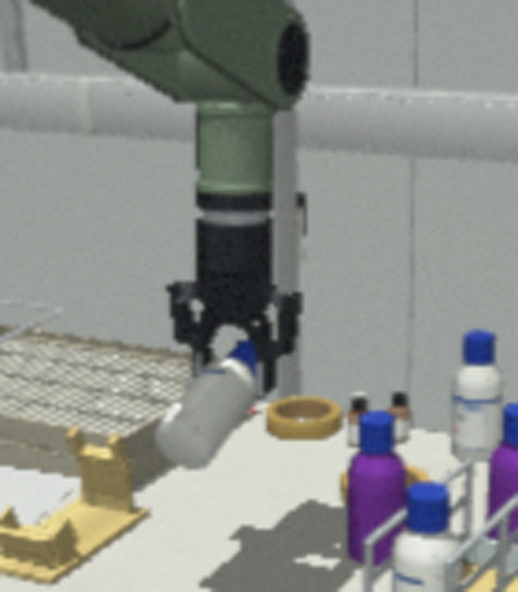

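Emit:
send_rows:
  series:
    - [0,0,0,-0.038]
    - [0,0,0,-0.038]
    - [0,0,0,-0.038]
    - [0,0,0,-0.038]
    - [0,0,0,-0.038]
    - [0,0,0,-0.038]
    - [0,0,0,-0.038]
    - [0,0,0,-0.038]
    - [0,0,0,-0.038]
    - [0,0,0,-0.038]
    - [0,0,0,-0.038]
    - [0,0,0,-0.038]
    - [0,0,0,-0.038]
    - [0,0,0,0]
  newtons: 25

```text
time_s: 19.42
eef_pos: [605.7, 31.2, 196.0]
tcp_rot: [-3.129, -0.14, 0.096]
force: [0.4, -0.4, -2.9]
opening: 0.689
```

```bash
python3 to.py 612.5 164 160 1.2
```

```text
t 19.42 p [605.7  31.2 196. ] M [[0.994, 0.089, -0.062], [0.089, -0.996, 0.006], [-0.061, -0.011, -0.998]] F [ 0.4 -0.4 -2.9] open 0.689 q [ 0.03  0.43  1.53  0.01  1.25 -0.06]
tool shift mm [  20.8 -131.2   36.3] units [ 0.519 -3.281  0.907]
cur 5.14 yaw units total 0.0219
```

Emit:
send_rows:
  series:
    - [0.1,-0.5,-0.05,0.011]
    - [0.1,-0.8,-0.05,0.011]
    - [0.1,-0.8,-0.05,0]
    - [0.1,-0.6,0,0]
    - [0,0,0,0]

```text
time_s: 19.83
eef_pos: [619.9, 142.0, 201.8]
tcp_rot: [-3.133, 0.008, 0.093]
force: [0.7, 0.6, -2.4]
opening: 0.692
```

```bash
python3 to.py 612.5 164 160 1.2
```

```text
t 19.83 p [619.9 142.  201.8] M [[0.998, -0.006, -0.059], [-0.005, -1.0, 0.007], [-0.059, -0.007, -0.998]] F [ 0.7  0.6 -2.4] open 0.692 q [0.2  0.47 1.44 0.02 1.28 0.2 ]
tool shift mm [ -5.  -21.7  42.3] units [-0.125 -0.542  1.059]
cur -0.3 yaw units total -0.0083
```

Emit:
send_rows:
  series:
    - [-0.06,-0.27,0,-0.008]
    - [-0.06,-0.22,0.3,0]
    - [0,0,0.3,0]
    - [0,0,0.2,0]
    - [0,0,0,0]

```text
time_s: 20.25
eef_pos: [613.0, 164.9, 169.7]
tcp_rot: [-3.132, -0.026, 0.089]
force: [-0.9, -0.3, -1.9]
opening: 0.688
```

```bash
python3 to.py 612.5 164 150 1.2;  python3 - <<'E'
from h import *
s=cam("scene"); c=cam("top")
crop(s,150,70,270,220,4,"s.png"); crop(c,150,120,270,240,4.5,"s2.png")
E
```

```text
t 20.25 p [613.  164.9 169.7] M [[0.998, 0.017, -0.057], [0.017, -1.0, 0.008], [-0.057, -0.009, -0.998]] F [-0.9 -0.3 -1.9] open 0.688 q [0.23 0.49 1.5  0.02 1.21 0.21]
tool shift mm [ 0.6  1.  19.7] units [0.014 0.026 0.492]
cur 0.98 yaw units total -0.0012
```

View pics/s.png

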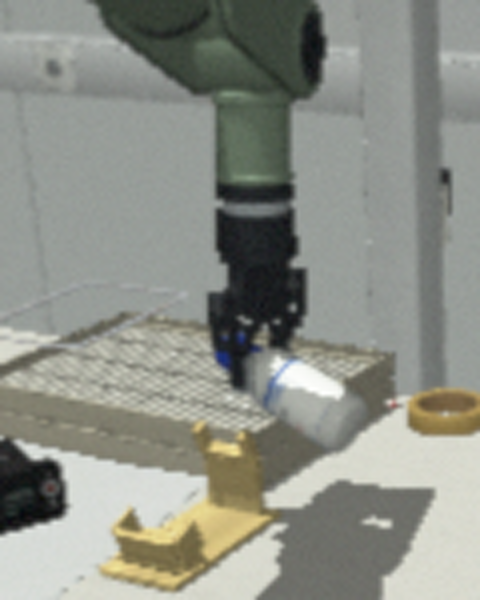

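View pics/s2.png

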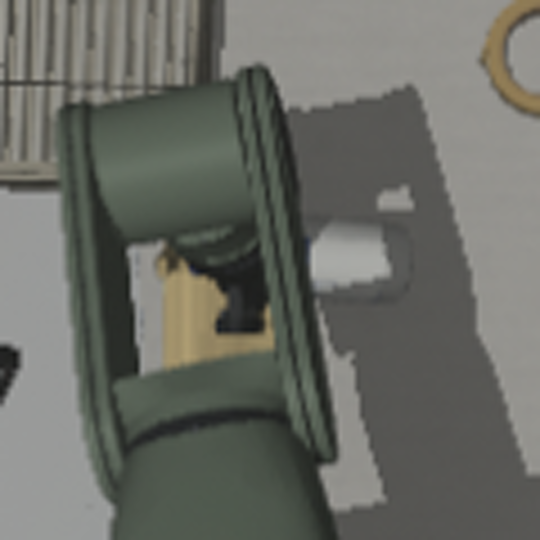

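Emit:
send_rows:
  series:
    - [0.02,0.02,0.3,0]
    - [0.02,0,0.3,0]
    - [0,0,0.15,0]
    - [0,0,0,0]

```text
time_s: 20.68
eef_pos: [615.9, 162.8, 141.4]
tcp_rot: [-3.131, -0.021, 0.076]
force: [-0.1, -0.6, -2.8]
opening: 0.689
```

Emit:
send_rows:
  series:
    - [0,0,0.12,0]
    - [0,0,0,0]

```text
time_s: 20.85
eef_pos: [615.9, 162.4, 136.2]
tcp_rot: [-3.131, -0.02, 0.076]
force: [0.4, 0.4, -3.9]
opening: 0.69
```

Emit:
send_rows:
  series:
    - [-0.05,0,0.12,0]
    - [0,0,0,0]

```text
time_s: 21.02
eef_pos: [613.9, 162.3, 131.6]
tcp_rot: [-3.131, -0.02, 0.074]
force: [-0.9, 0.4, -3.2]
opening: 0.691
```

Emit:
send_rows:
  series:
    - [0,0,0.12,0]
    - [0,0,0,0]

```text
time_s: 21.18
eef_pos: [613.7, 162.4, 126.9]
tcp_rot: [-3.13, -0.02, 0.073]
force: [-0.5, -0.7, -2.4]
opening: 0.689
```

Emit:
send_rows:
  series:
    - [0,0,0.1,0]
    - [0,0,0,0]

```text
time_s: 21.35
eef_pos: [613.8, 162.3, 122.8]
tcp_rot: [-3.131, -0.02, 0.072]
force: [-0.5, -1.8, -3.6]
opening: 0.688
```

Emit:
send_rows:
  series:
    - [0,0,0.08,0]
    - [0,0,0,0]

```text
time_s: 21.52
eef_pos: [613.7, 162.1, 119.3]
tcp_rot: [-3.131, -0.02, 0.071]
force: [0.0, -0.9, -3.0]
opening: 0.691
```

Run:
```python
from h import *
s=cam("scene")
crop(s,170,130,260,210,7,"t.png")
```

```text
(no output)
```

View pics/t.png

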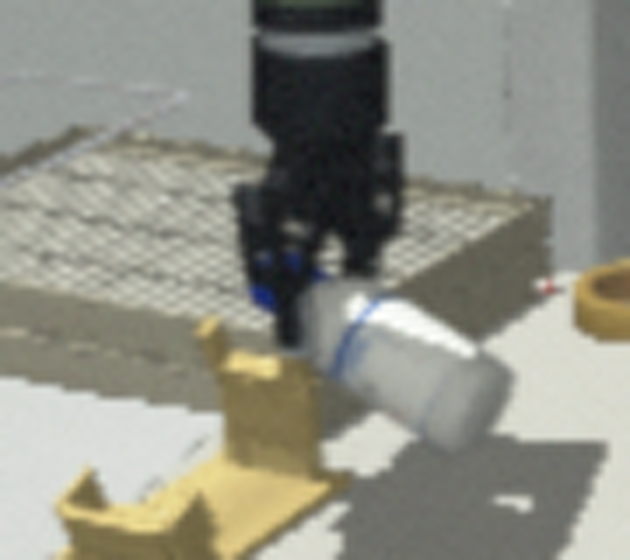

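Emit:
send_rows:
  series:
    - [0,0,0.08,0]
    - [0,0,0,0]

```text
time_s: 21.73
eef_pos: [614.0, 162.2, 116.5]
tcp_rot: [-3.131, -0.02, 0.069]
force: [-0.6, -1.3, -2.3]
opening: 0.692
```

Emit:
send_rows:
  series:
    - [0,0,0.08,0]
    - [0,0,0,0]

```text
time_s: 21.9
eef_pos: [614.2, 162.2, 113.3]
tcp_rot: [-3.131, -0.02, 0.068]
force: [0.5, -1.1, -2.0]
opening: 0.688
```

Emit:
send_rows:
  series:
    - [0,0,0.08,0]
    - [0,0,0,0]

```text
time_s: 22.07
eef_pos: [614.7, 161.7, 112.0]
tcp_rot: [-3.132, -0.021, 0.065]
force: [-0.8, -1.1, -3.1]
opening: 0.688
```

Run:
```python
from h import *
s=cam("scene"); c=cam("top")
crop(s,170,130,260,210,7,"t2.png"); crop(c,170,140,260,220,7,"t3.png")
# project edge estimate
print((proj(s,[[612,184,106],[605,184,106],[620,184,106],[605,248,106],[614,162,112]])-[170,130])*7)
print((proj(c,[[612,184,106],[605,184,106],[620,184,106],[605,248,106]])-[170,140])*7)
```

```text
[[293.44089807 334.19952657]
 [286.3000473  338.33272419]
 [301.53307371 329.51557416]
 [195.50193264 320.7347397 ]
 [326.70734882 329.28770412]]
[[233.0419983  266.52495374]
 [232.58372829 280.91262187]
 [233.56803275 250.09757785]
 [101.43752415 278.40443378]]
```

View pics/t2.png

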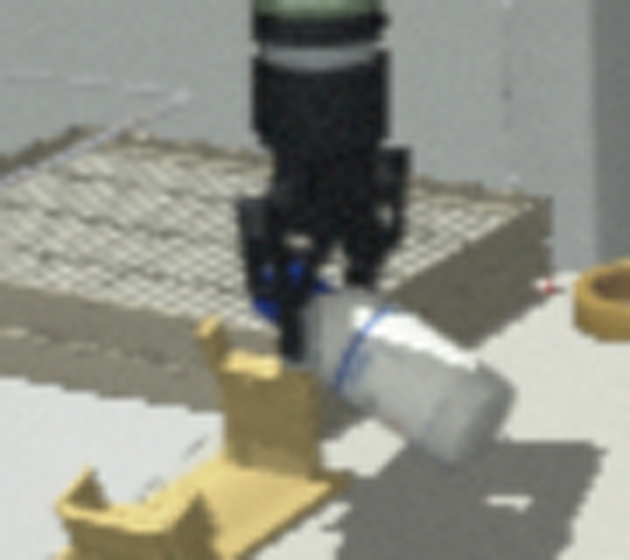

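View pics/t3.png

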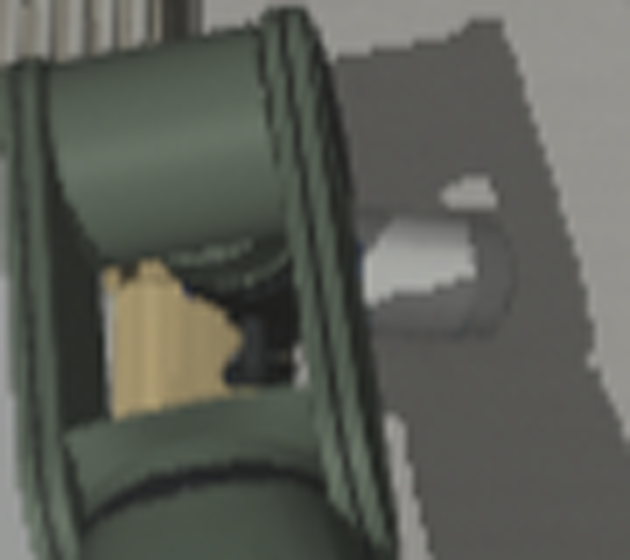

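Emit:
send_rows:
  series:
    - [0,0.06,0.06,0]
    - [0,0.06,0.06,0]
    - [0,0,0,0]

```text
time_s: 22.42
eef_pos: [616.3, 158.0, 110.0]
tcp_rot: [-3.129, -0.021, 0.055]
force: [0.3, -2.9, -1.1]
opening: 0.689
```

Emit:
send_rows:
  series:
    - [0,0.02,0.06,0]
    - [0,0.02,0.06,0]
    - [0,0,0,0]

```text
time_s: 22.67
eef_pos: [617.0, 157.1, 107.9]
tcp_rot: [-3.126, -0.02, 0.05]
force: [-0.8, -1.5, 1.1]
opening: 0.691
```

Run:
```python
from h import *
s=cam("scene"); 
crop(s,170,130,260,210,7,"t4.png")
```

```text
(no output)
```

View pics/t4.png

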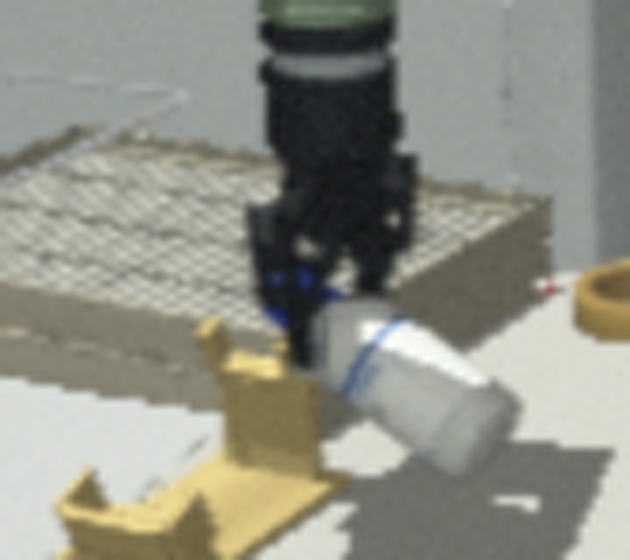

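Emit:
send_rows:
  series:
    - [-0.04,0,0.1,0]
    - [0,0,0.1,0]
    - [0,0,0,0]

```text
time_s: 22.97
eef_pos: [617.2, 156.3, 102.9]
tcp_rot: [-3.127, -0.02, 0.039]
force: [-0.8, -1.3, 0.2]
opening: 0.69
```

Emit:
send_rows:
  series:
    - [0,0,0.1,0]
    - [0,0,0.1,0]
    - [0,0,0,0]

```text
time_s: 23.22
eef_pos: [618.4, 155.1, 97.5]
tcp_rot: [-3.128, -0.021, 0.032]
force: [0.2, -2.2, 0.5]
opening: 0.688
```

Run:
```python
from h import *
s=cam("scene"); 
crop(s,170,130,260,210,7,"t5.png")
o,M=st(); print(np.round(M,3).tolist(),np.round(o["moment"],3))
```

```text
[[1.0, 0.013, -0.021], [0.014, -1.0, 0.013], [-0.02, -0.013, -1.0]] [-0.324 -0.071  0.042]
```

View pics/t5.png

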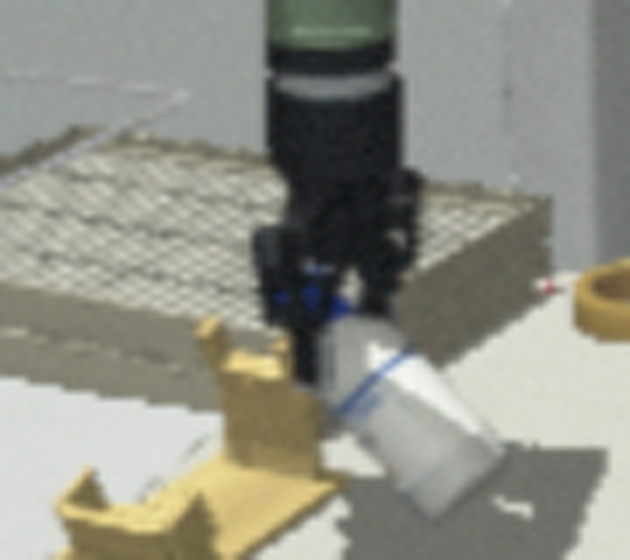

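Emit:
send_rows:
  series:
    - [-0.03,0.03,0.1,0]
    - [0,0,0,0]

```text
time_s: 23.43
eef_pos: [619.2, 153.0, 94.5]
tcp_rot: [-3.129, -0.021, 0.023]
force: [0.4, -3.9, -2.1]
opening: 0.69
```

Emit:
send_rows:
  series:
    - [0,0.03,0.1,0]
    - [0,0,0,0]

```text
time_s: 23.6
eef_pos: [621.0, 152.3, 93.1]
tcp_rot: [-3.127, -0.018, 0.016]
force: [1.4, -4.2, -1.5]
opening: 0.692
```

Emit:
send_rows:
  series:
    - [-0.1,0.02,0.06,0]
    - [-0.05,0,0.06,0]

```text
time_s: 23.77
eef_pos: [620.5, 152.0, 92.7]
tcp_rot: [-3.125, -0.017, -0.008]
force: [-2.9, -5.2, 17.1]
opening: 0.688
```

Run:
```python
from h import *
s=cam("scene"); 
crop(s,170,130,260,210,7,"t6.png")
o,M=st(); print(np.round(M,3).tolist(),np.round(o["moment"],3))
# projected outlines for theta candidates: bottom rim pts for given G
p=o["eef_pos"]; G=p+[0,0,2]
for th in (35,40,45,50,55):
    t=np.radians(th); u=np.array([0,np.cos(t),np.sin(t)]); n=np.array([0,-np.sin(t),np.cos(t)])
    B=G-110*u; print(th,((proj(s,[B-30*n,B+30*n,B,G+45*u])-[170,130])*7).round().tolist(), (B-30*n)[2].round(1))
```

```text
[[1.0, 0.011, 0.005], [0.011, -1.0, 0.017], [0.005, -0.017, -1.0]] [-0.477  0.114 -0.052]
35 [[467.0, 520.0], [515.0, 452.0], [491.0, 487.0], [293.0, 304.0]] 7.1
40 [[455.0, 527.0], [510.0, 466.0], [482.0, 497.0], [296.0, 300.0]] 1.1
45 [[443.0, 532.0], [504.0, 479.0], [473.0, 506.0], [300.0, 296.0]] -4.3
50 [[431.0, 536.0], [496.0, 491.0], [463.0, 514.0], [303.0, 292.0]] -8.8
55 [[417.0, 539.0], [488.0, 502.0], [452.0, 521.0], [308.0, 289.0]] -12.6
```

View pics/t6.png

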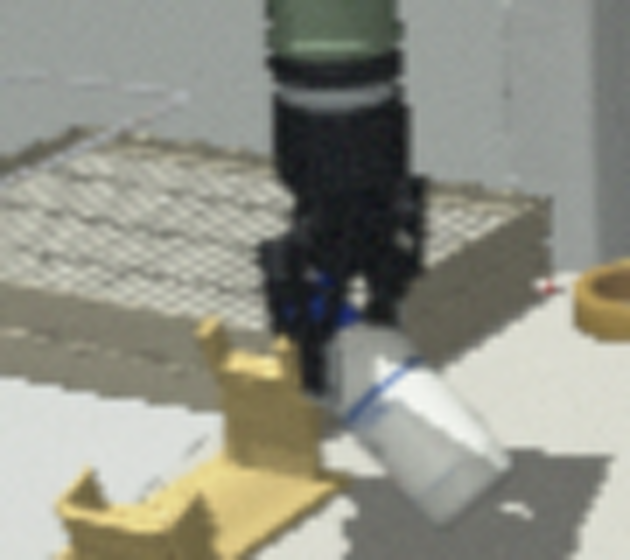

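Emit:
send_rows:
  series:
    - [-0.05,0,-0.2,0]
    - [-0.1,0,-0.3,0]
    - [0,-0.05,-0.3,0]
    - [0,-0.05,0,0]
    - [0,0,0,0]

```text
time_s: 24.23
eef_pos: [610.6, 157.0, 123.2]
tcp_rot: [-3.122, -0.016, 0.004]
force: [-0.5, -0.1, -2.9]
opening: 0.688
```

```bash
python3 to.py 613 156 125 1.2
```

```text
t 24.23 p [610.6 157.  123.2] M [[1.0, 0.01, -0.002], [0.01, -1.0, 0.019], [-0.002, -0.019, -1.0]] F [-0.5 -0.1 -2.9] open 0.688 q [0.22 0.5  1.61 0.02 1.03 0.2 ]
tool shift mm [ 2.4  0.9 -1.8] units [ 0.06   0.024 -0.046]
cur 0.58 yaw units total -0.0035
```

Emit:
send_rows:
  series:
    - [0.05,0.02,0.1,0]
    - [0,0,0.1,0]
    - [0,0,0,0]

```text
time_s: 24.48
eef_pos: [611.8, 156.5, 113.2]
tcp_rot: [-3.123, -0.017, 0.007]
force: [-1.3, -3.3, 1.8]
opening: 0.689
```

Emit:
send_rows:
  series:
    - [0,0.02,0.1,0]
    - [0,0.02,0.1,0]
    - [0,0,0,0]

```text
time_s: 24.73
eef_pos: [611.0, 154.5, 103.0]
tcp_rot: [-3.124, -0.017, 0.011]
force: [-0.6, 0.1, -2.1]
opening: 0.688
```

```bash
cat > pv.py <<'E'
from h import *
import sys
s=cam("scene"); nm=sys.argv[1]
crop(s,170,130,260,210,7,nm)
o,M=st(); print(np.round(o["eef_pos"],1),np.round(M[:,2],3).tolist(),np.round(o["moment"],3),o["force"].round(1))
p=o["eef_pos"]; G=p+[0,0,2]
for th in (40,50,60,70,80,90):
    t=np.radians(th); u=np.array([0,np.cos(t),np.sin(t)]); n=np.array([0,-np.sin(t),np.cos(t)])
    B=G-110*u; print(th,((proj(s,[B-30*n,B+30*n])-[170,130])*7).round().tolist(), (B-30*n)[2].round(1))
E
python3 pv.py t7.png
```

```text
[611.  154.6 103.1] [-0.007, 0.018, -1.0] [ 0.054  0.056 -0.026] [-0.6 -0.5 -2.6]
40 [[442.0, 516.0], [497.0, 455.0]] 11.4
50 [[417.0, 526.0], [483.0, 480.0]] 1.5
60 [[390.0, 530.0], [465.0, 500.0]] -5.2
70 [[362.0, 529.0], [443.0, 516.0]] -8.6
80 [[334.0, 522.0], [418.0, 526.0]] -8.5
90 [[306.0, 510.0], [392.0, 530.0]] -4.9
```

View pics/t7.png

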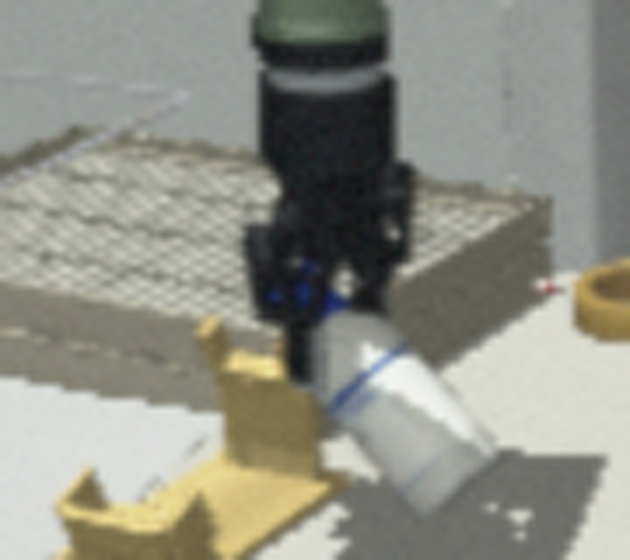

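Emit:
send_rows:
  series:
    - [0.02,0,-0.3,0]
    - [0,-0.05,-0.3,0]
    - [0,-0.06,0,0]
    - [0,0,0,0]

```text
time_s: 25.12
eef_pos: [610.6, 158.6, 124.8]
tcp_rot: [-3.124, -0.016, 0.02]
force: [-1.1, 0.2, -3.0]
opening: 0.691
```

Emit:
send_rows:
  series:
    - [0,0,0.1,0]
    - [0,0,0.1,0]
    - [0,0,0,0]

```text
time_s: 25.37
eef_pos: [610.4, 158.6, 115.3]
tcp_rot: [-3.125, -0.017, 0.02]
force: [0.2, -1.9, 0.7]
opening: 0.687
```

Emit:
send_rows:
  series:
    - [0,0,0.1,0]
    - [0,0,0.05,0]
    - [0,0,0,0]

```text
time_s: 25.62
eef_pos: [610.6, 156.4, 111.8]
tcp_rot: [-3.128, -0.018, 0.018]
force: [-0.8, -1.3, -1.4]
opening: 0.689
```

```bash
python3 pv.py t8.png
```

```text
[610.6 156.3 111.7] [-0.012, 0.013, -1.0] [-0.363  0.024  0.039] [-0.5 -3.3  1.1]
40 [[438.0, 502.0], [493.0, 440.0]] 20.0
50 [[413.0, 512.0], [479.0, 465.0]] 10.2
60 [[386.0, 516.0], [461.0, 486.0]] 3.5
70 [[358.0, 515.0], [439.0, 502.0]] 0.1
80 [[330.0, 509.0], [414.0, 512.0]] 0.2
90 [[302.0, 497.0], [388.0, 516.0]] 3.7
```

View pics/t8.png

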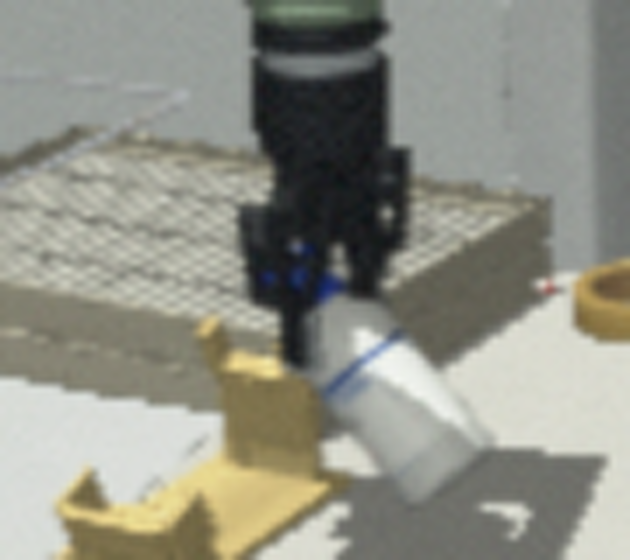

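Emit:
send_rows:
  series:
    - [0,0.3,0,0]
    - [0,0.3,0.1,0]
    - [0,0,0.1,0]
    - [0,0,0,0]

```text
time_s: 26.0
eef_pos: [609.8, 130.1, 100.5]
tcp_rot: [-3.128, -0.018, 0.022]
force: [-0.7, -0.1, -2.8]
opening: 0.69
```

Emit:
send_rows:
  series:
    - [0,0,0.1,0]
    - [0,0,0,0]

```text
time_s: 26.17
eef_pos: [610.0, 129.8, 95.5]
tcp_rot: [-3.127, -0.015, 0.023]
force: [0.4, -0.5, -1.4]
opening: 0.691
```

Emit:
send_rows:
  series:
    - [0,0,0.04,0]
    - [0,0.2,-0.08,0]
    - [0,0.2,-0.08,0]

```text
time_s: 26.42
eef_pos: [610.3, 115.9, 100.5]
tcp_rot: [-3.125, -0.018, 0.022]
force: [0.1, 0.9, -2.8]
opening: 0.687
```

Emit:
send_rows:
  series:
    - [0,0.2,-0.08,0]
    - [0,0.2,-0.07,0]

```text
time_s: 26.58
eef_pos: [610.2, 98.6, 106.3]
tcp_rot: [-3.126, -0.02, 0.024]
force: [-0.1, 0.4, -2.6]
opening: 0.683
```

```bash
python3 pv.py t9.png
```

```text
[610.5  96.8 106.9] [-0.015, 0.015, -1.0] [-0.03   0.005 -0.056] [ 0.8 -1.7 -1.7]
40 [[529.0, 530.0], [587.0, 468.0]] 15.2
50 [[503.0, 540.0], [572.0, 493.0]] 5.3
60 [[475.0, 544.0], [553.0, 514.0]] -1.4
70 [[446.0, 543.0], [530.0, 530.0]] -4.8
80 [[416.0, 536.0], [504.0, 540.0]] -4.7
90 [[387.0, 524.0], [476.0, 544.0]] -1.1
```

View pics/t9.png

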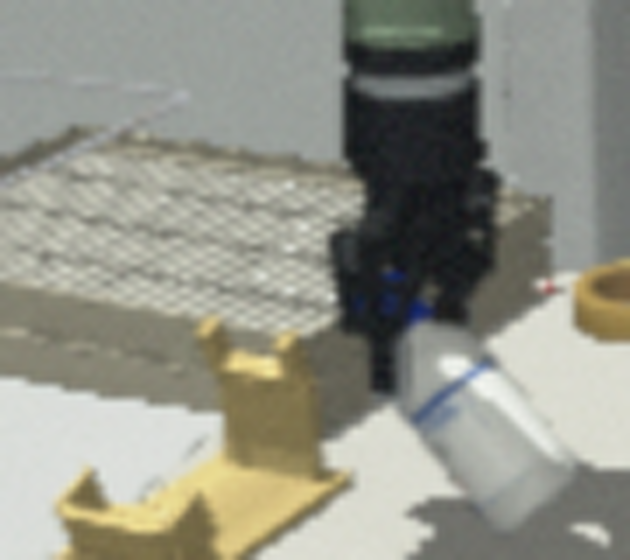

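Emit:
send_rows:
  series:
    - [0,0,0.2,0]
    - [0,0,0.05,0]

```text
time_s: 26.8
eef_pos: [610.8, 95.5, 97.0]
tcp_rot: [-3.127, -0.015, 0.02]
force: [-0.3, -0.5, -2.8]
opening: 0.694
```

Emit:
send_rows:
  series:
    - [0,0.05,0.1,0]
    - [0,0,0,0]

```text
time_s: 26.97
eef_pos: [611.4, 95.8, 94.9]
tcp_rot: [-3.121, -0.011, 0.017]
force: [-0.7, -1.3, -0.1]
opening: 0.692
```

Emit:
send_rows:
  series:
    - [0,0.05,0.06,0]
    - [0,0.15,-0.02,0]

```text
time_s: 27.13
eef_pos: [612.0, 91.4, 96.2]
tcp_rot: [-3.116, -0.01, 0.013]
force: [0.2, 0.2, -2.1]
opening: 0.69
```

Emit:
send_rows:
  series:
    - [0,0.15,-0.03,0]
    - [0,0.15,-0.03,0]

```text
time_s: 27.3
eef_pos: [612.0, 79.5, 98.0]
tcp_rot: [-3.116, -0.013, 0.013]
force: [-0.0, -0.1, -2.3]
opening: 0.687
```

```bash
python3 pv.py t10.png
```

```text
[612.   78.2  98. ] [-0.009, 0.025, -1.0] [-0.019 -0.049  0.004] [ 0.3 -0.9 -2.8]
40 [[560.0, 550.0], [619.0, 488.0]] 6.3
50 [[534.0, 560.0], [604.0, 513.0]] -3.6
60 [[505.0, 564.0], [584.0, 534.0]] -10.3
70 [[476.0, 562.0], [561.0, 550.0]] -13.6
80 [[446.0, 555.0], [535.0, 560.0]] -13.5
90 [[417.0, 543.0], [507.0, 564.0]] -10.0
```

View pics/t10.png

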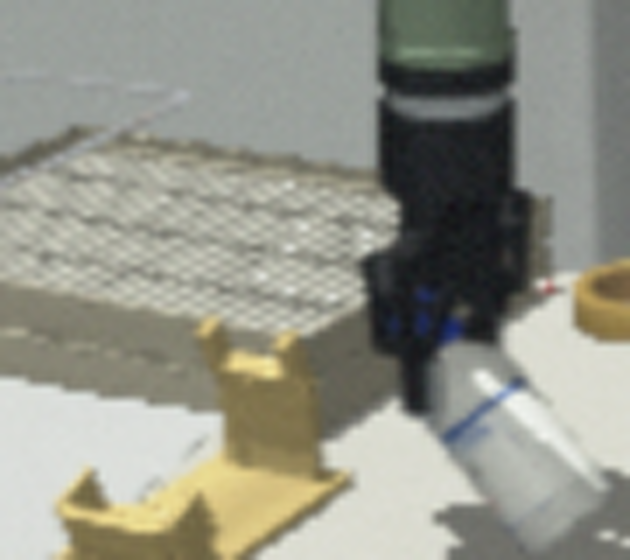

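Emit:
send_rows:
  series:
    - [0,0,0.12,0]
    - [0,0.15,0.06,0]
    - [0,0.15,0.06,0]

```text
time_s: 27.6
eef_pos: [614.4, 73.7, 96.0]
tcp_rot: [-3.1, 0.002, 0.001]
force: [-2.2, 8.0, 14.1]
opening: 0.691
```

Emit:
send_rows:
  series:
    - [0,0.15,0.05,0]
    - [0,0.15,0.03,0]

```text
time_s: 27.77
eef_pos: [616.5, 65.9, 96.9]
tcp_rot: [-3.091, 0.005, -0.01]
force: [-1.4, 4.1, 6.2]
opening: 0.691
```

Emit:
send_rows:
  series:
    - [0,0.15,0.02,0]
    - [0,0.15,0.02,0]

```text
time_s: 27.93
eef_pos: [617.9, 56.6, 97.4]
tcp_rot: [-3.085, 0.008, -0.017]
force: [-3.3, 8.0, 9.4]
opening: 0.688
```

```bash
sed -i 's/crop(s,170,130,260,210,7,nm)/crop(s,190,130,280,230,6,nm)/; s/\[170,130\])\*7/[190,130])*6/' pv.py; python3 pv.py t11.png
```

```text
[618.   54.9  96.9] [0.011, 0.054, -0.999] [-0.344 -0.122  0.027] [ 0.  -1.4  2.3]
40 [[396.0, 476.0], [448.0, 423.0]] 5.3
50 [[373.0, 485.0], [435.0, 445.0]] -4.6
60 [[348.0, 488.0], [417.0, 463.0]] -11.3
70 [[323.0, 487.0], [397.0, 476.0]] -14.7
80 [[297.0, 481.0], [374.0, 484.0]] -14.6
90 [[272.0, 470.0], [350.0, 488.0]] -11.1
```

View pics/t11.png

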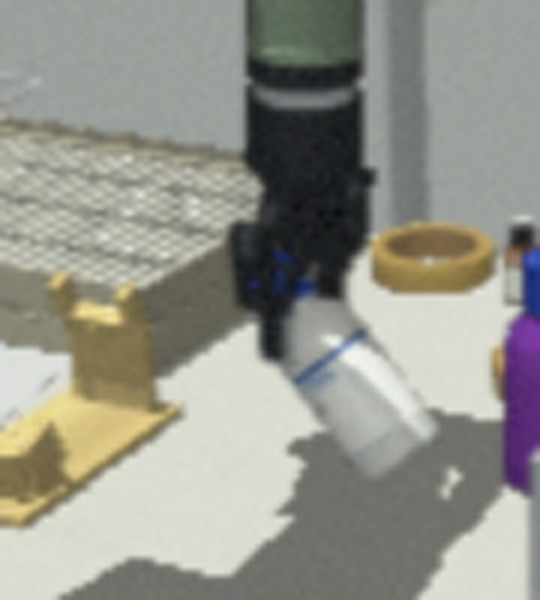

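Emit:
send_rows:
  series:
    - [0,0,-0.3,0]
    - [0,0,-1,0]
    - [0,0,-1,0]
    - [0,0,-0.5,0]
    - [0,0,0.9,0]
    - [0,0,0.9,0]
    - [0,0,-1,0]
    - [0,0,-0.5,0]
    - [0,0,0.9,0]
    - [0,0,0.9,0]
    - [0,0,-1,0]
    - [0,0,-0.3,0]
    - [0,0,0,0]
  newtons: 20

```text
time_s: 29.07
eef_pos: [605.2, 46.1, 160.6]
tcp_rot: [-3.096, 0.012, 0.055]
force: [-0.0, 0.1, -2.7]
opening: 0.69
```

```bash
python3 pv.py t12.png
```

```text
[606.2  46.2 161.2] [-0.032, 0.046, -0.998] [ 0.061 -0.12  -0.04 ] [ 0.9 -0.1 -2. ]
40 [[397.0, 395.0], [451.0, 338.0]] 69.5
50 [[373.0, 404.0], [437.0, 361.0]] 59.6
60 [[348.0, 409.0], [419.0, 380.0]] 52.9
70 [[321.0, 408.0], [398.0, 395.0]] 49.5
80 [[295.0, 402.0], [374.0, 404.0]] 49.6
90 [[269.0, 391.0], [349.0, 408.0]] 53.2
```

View pics/t12.png

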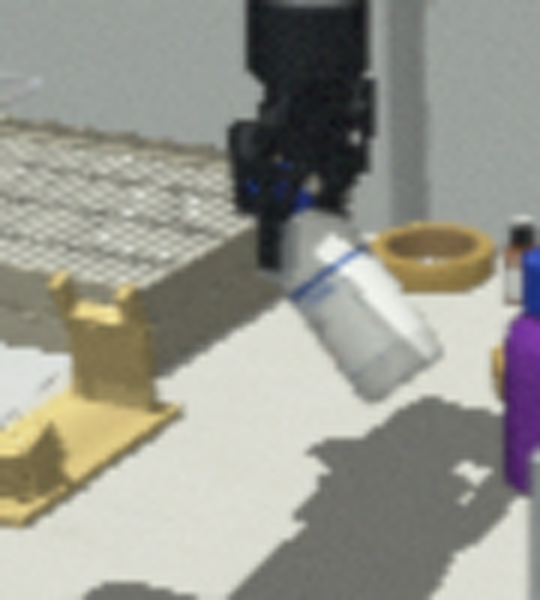

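Emit:
send_rows:
  series:
    - [0.05,-0.7,0,0]
    - [0.05,-0.8,0,0]
    - [0.05,-0.7,0.1,0]
    - [0,-0.5,0.2,0]
    - [0,0,0.2,0]
    - [0,0,0,0]

```text
time_s: 29.62
eef_pos: [613.9, 157.3, 144.9]
tcp_rot: [-3.097, 0.017, 0.044]
force: [0.4, -0.9, -3.7]
opening: 0.695
```

```bash
python3 to.py 612 158 122 1.2
```

```text
t 29.62 p [613.9 157.3 144.9] M [[1.0, -0.012, -0.028], [-0.011, -0.999, 0.045], [-0.029, -0.044, -0.999]] F [ 0.4 -0.9 -3.7] open 0.695 q [0.21 0.49 1.56 0.06 1.11 0.2 ]
tool shift mm [-1.2  0.3 22.9] units [-0.03   0.008  0.573]
cur -0.61 yaw units total -0.01
```

Emit:
send_rows:
  series:
    - [-0.03,0,0.3,0]
    - [0,0,0.25,0]
    - [0,0,0,0]

```text
time_s: 29.87
eef_pos: [612.1, 157.1, 122.2]
tcp_rot: [-3.098, 0.017, 0.043]
force: [-0.7, -0.4, -2.8]
opening: 0.69
```

Emit:
send_rows:
  series:
    - [0,0,0.1,0]
    - [0,0,0.1,0]
    - [0,0,0,0]

```text
time_s: 30.12
eef_pos: [612.3, 155.4, 113.9]
tcp_rot: [-3.098, 0.021, 0.042]
force: [0.0, -0.3, -2.0]
opening: 0.692
```

Emit:
send_rows:
  series:
    - [0,0,0.1,0]
    - [0,0,0.05,0]
    - [0,0,0,0]

```text
time_s: 30.37
eef_pos: [612.8, 154.4, 108.4]
tcp_rot: [-3.099, 0.022, 0.039]
force: [0.6, 0.7, -3.1]
opening: 0.687
```

```bash
sed -i 's/crop(s,190,130,280,230,6,nm)/crop(s,170,130,260,210,7,nm)/; s/\[190,130\])\*6/[170,130])*7/' pv.py; python3 pv.py t13.png
```

```text
[612.9 154.4 108.5] [-0.025, 0.042, -0.999] [-0.127 -0.046  0.028] [-0.3 -1.2 -2.6]
40 [[443.0, 506.0], [498.0, 445.0]] 16.8
50 [[418.0, 516.0], [484.0, 470.0]] 6.9
60 [[392.0, 521.0], [466.0, 490.0]] 0.2
70 [[364.0, 519.0], [444.0, 506.0]] -3.1
80 [[335.0, 513.0], [420.0, 516.0]] -3.0
90 [[307.0, 501.0], [393.0, 520.0]] 0.5
```

View pics/t13.png

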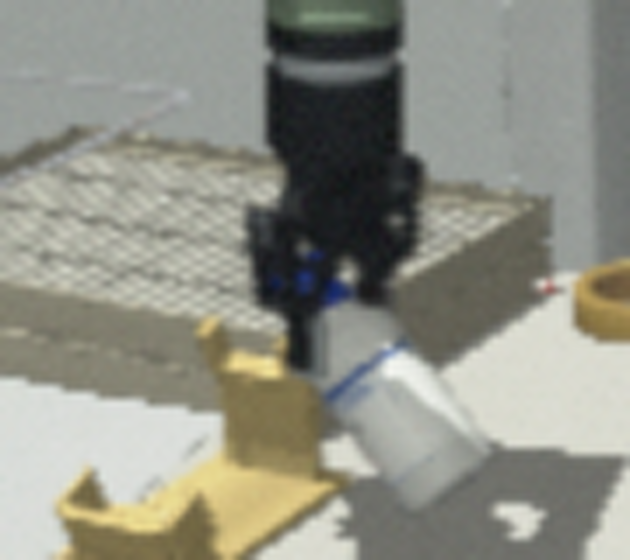

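Emit:
send_rows:
  series:
    - [0,0,-0.3,0]
    - [0,-0.08,-0.15,0]
    - [0,-0.06,0,0]
    - [0,0,0,0]

```text
time_s: 30.75
eef_pos: [613.5, 160.2, 127.3]
tcp_rot: [-3.098, 0.023, 0.039]
force: [0.3, 0.2, -2.6]
opening: 0.688
```

Emit:
send_rows:
  series:
    - [0,0,0.12,0]
    - [0,-0.03,0.12,0]
    - [0,-0.05,0.12,0]

```text
time_s: 31.0
eef_pos: [614.5, 162.5, 116.0]
tcp_rot: [-3.102, 0.019, 0.031]
force: [-3.3, -16.0, 28.1]
opening: 0.682
```

Emit:
send_rows:
  series:
    - [0,-0.06,0.12,0]
    - [0,-0.06,0.1,0]

```text
time_s: 31.17
eef_pos: [615.8, 161.7, 114.4]
tcp_rot: [-3.112, 0.013, 0.023]
force: [-3.6, -13.1, 17.8]
opening: 0.689
```

```bash
python3 pv.py t14.png
```

```text
[616.1 161.5 114.3] [-0.013, 0.029, -1.0] [-1.7    0.314  0.125] [ -1.6 -13.4  14.9]
40 [[435.0, 493.0], [490.0, 431.0]] 22.6
50 [[410.0, 503.0], [476.0, 456.0]] 12.7
60 [[384.0, 507.0], [458.0, 476.0]] 6.0
70 [[356.0, 506.0], [436.0, 492.0]] 2.6
80 [[328.0, 499.0], [412.0, 502.0]] 2.7
90 [[300.0, 488.0], [385.0, 507.0]] 6.3
```

View pics/t14.png

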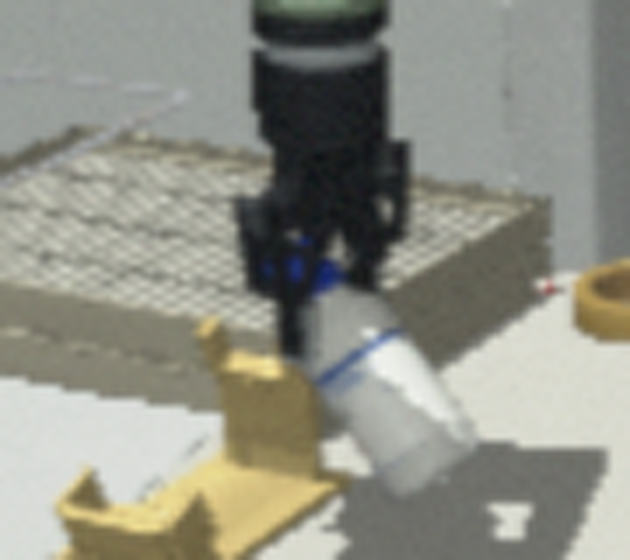

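Emit:
send_rows:
  series:
    - [-0.06,-0.02,0.1,0]
    - [0,-0.02,0.1,0]
    - [0,-0.02,0.08,0]

```text
time_s: 31.47
eef_pos: [618.3, 158.8, 111.5]
tcp_rot: [-3.12, 0.01, -0.003]
force: [-0.5, -7.1, 9.2]
opening: 0.689
```

```bash
python3 pv.py t15.png
```

```text
[618.7 158.6 111.3] [0.003, 0.021, -1.0] [-1.076 -0.246 -0.063] [ 2.1 -9.   7.2]
40 [[442.0, 497.0], [497.0, 435.0]] 19.6
50 [[417.0, 507.0], [483.0, 460.0]] 9.7
60 [[391.0, 511.0], [465.0, 481.0]] 3.0
70 [[363.0, 510.0], [443.0, 496.0]] -0.4
80 [[335.0, 503.0], [419.0, 506.0]] -0.3
90 [[307.0, 491.0], [392.0, 511.0]] 3.3
```

View pics/t15.png

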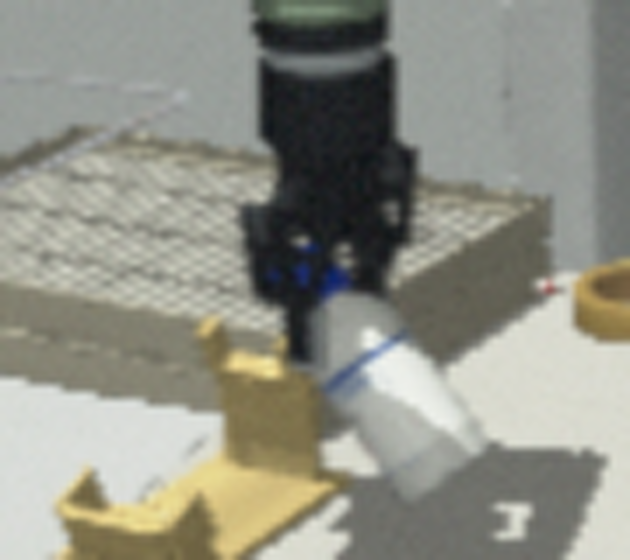

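Emit:
send_rows:
  series:
    - [-0.1,0.2,-0.05,0]
    - [-0.05,0.4,0,0]
    - [0,0.3,0.15,0]
    - [0,0,0.1,0]

```text
time_s: 31.85
eef_pos: [611.4, 119.7, 101.1]
tcp_rot: [-3.121, 0.009, -0.004]
force: [-0.5, 0.1, -3.3]
opening: 0.69
```

Emit:
send_rows:
  series:
    - [0,0,0.12,0]
    - [0,0,0,0]

```text
time_s: 32.02
eef_pos: [611.6, 120.4, 97.0]
tcp_rot: [-3.116, 0.016, -0.004]
force: [-1.4, 1.4, 6.4]
opening: 0.693
```

Emit:
send_rows:
  series:
    - [0,0.15,0.04,0]
    - [0,0.15,0.04,0]
    - [0,0.15,0.03,0]

```text
time_s: 32.27
eef_pos: [612.7, 110.6, 98.5]
tcp_rot: [-3.099, 0.026, -0.012]
force: [1.5, -0.3, -1.0]
opening: 0.692
```

Emit:
send_rows:
  series:
    - [0,0.2,0.03,0]
    - [0,0.2,0.03,0]
    - [0,0.2,0.03,0]

```text
time_s: 32.52
eef_pos: [613.9, 93.8, 99.0]
tcp_rot: [-3.084, 0.032, -0.021]
force: [-3.9, 7.9, 15.3]
opening: 0.689
```

```bash
python3 pv.py t16.png
```

```text
[614.1  92.3  98.9] [0.015, 0.056, -0.998] [ 0.032  0.023 -0.008] [-0.8  0.7  4.6]
40 [[540.0, 542.0], [598.0, 480.0]] 7.2
50 [[514.0, 552.0], [583.0, 505.0]] -2.6
60 [[486.0, 556.0], [564.0, 526.0]] -9.3
70 [[457.0, 554.0], [541.0, 541.0]] -12.7
80 [[427.0, 547.0], [515.0, 551.0]] -12.6
90 [[398.0, 535.0], [487.0, 556.0]] -9.1
```

View pics/t16.png

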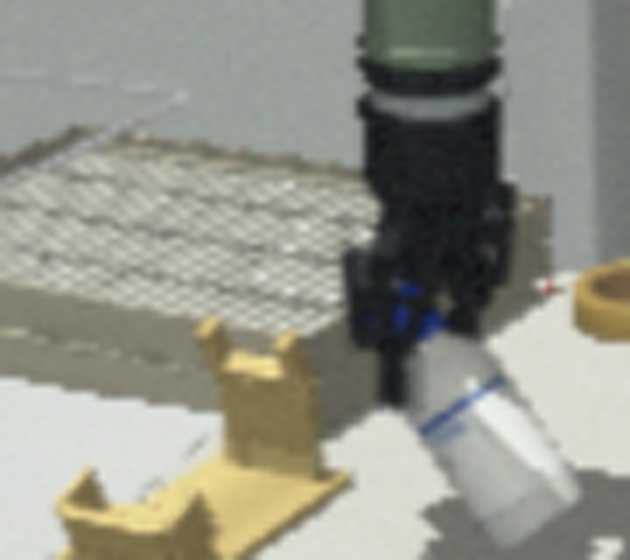

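Emit:
send_rows:
  series:
    - [-0.1,0.1,-0.5,0]
    - [-0.2,0.4,-0.5,0]
    - [-0.3,0.7,0,0]
    - [-0.3,0.7,0,0]
    - [-0.3,0.7,0,0]
    - [-0.2,0.7,0,0]
    - [0,0.4,0,0]
    - [0,0,0,0]
  newtons: 20

```text
time_s: 33.23
eef_pos: [550.6, -58.6, 123.9]
tcp_rot: [-3.082, 0.026, -0.011]
force: [0.9, 0.6, -2.3]
opening: 0.687
```

```bash
python3 to.py 560 -60 110 -3.4
```

```text
t 33.23 p [550.6 -58.6 123.9] M [[1.0, -0.017, 0.007], [-0.017, -0.998, 0.06], [0.006, -0.06, -0.998]] F [ 0.9  0.6 -2.3] open 0.687 q [-0.16  0.4   1.79  0.07  0.96 -0.18]
tool shift mm [ 9.4  2.1 13.9] units [0.234 0.051 0.348]
cur -0.99 yaw units total 0.0134
```

Emit:
send_rows:
  series:
    - [0.15,0,0.2,0.013]
    - [0.1,0,0.2,0]
    - [0,0,0.1,0]
    - [0,0,0,0]

```text
time_s: 33.57
eef_pos: [559.8, -57.1, 100.3]
tcp_rot: [-3.078, 0.094, -0.002]
force: [0.4, 0.3, -2.9]
opening: 0.687
```

```bash
cat > pw.py <<'E'
from h import *
import sys
s=cam("scene"); nm=sys.argv[1]
crop(s,220,130,340,250,5,nm)
o,M=st(); print(round(o["time_s"],2),np.round(o["eef_pos"],1),np.round(M[:,2],3).tolist(),np.round(M[:,0],3),o["force"].round(1))
p=o["eef_pos"]; G=p+[0,0,2]
for th in (50,60,70,80,90,100):
    t=np.radians(th); d=-M[:,1]; h=np.array([d[0],d[1],0]); h/=np.linalg.norm(h); z=np.array([0,0,1.])
    u=h*np.cos(t)+z*np.sin(t); n=-h*np.sin(t)+z*np.cos(t)
    B=G-108*u; print(th,((proj(s,[B-30*n,B+30*n])-[220,130])*5).round().tolist(), (B-30*n)[2].round(1))
E
python3 pw.py u1.png
```

```text
33.62 [559.9 -57.  100.6] [0.003, 0.062, -0.998] [ 0.998 -0.061 -0.   ] [-0.  -0.6 -1.8]
50 [[253.0, 463.0], [309.0, 430.0]] 0.6
60 [[231.0, 464.0], [294.0, 445.0]] -6.0
70 [[209.0, 462.0], [275.0, 456.0]] -9.2
80 [[186.0, 455.0], [255.0, 462.0]] -9.0
90 [[164.0, 445.0], [233.0, 464.0]] -5.4
100 [[143.0, 431.0], [211.0, 462.0]] 1.4
```

View pics/u1.png

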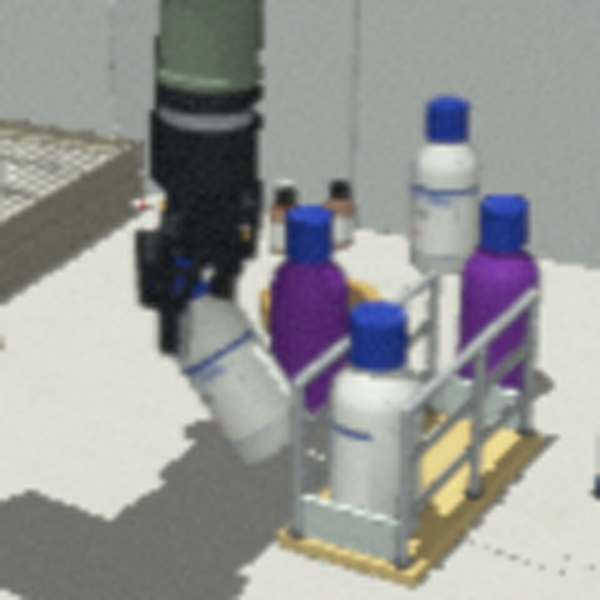

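Emit:
send_rows:
  series:
    - [0,0.2,-0.02,0]
    - [0,0.2,-0.02,0]
    - [0,0.2,-0.02,0]
    - [0,0,0,0]

```text
time_s: 33.95
eef_pos: [558.6, -81.6, 101.8]
tcp_rot: [-3.078, 0.086, -0.003]
force: [-0.7, 0.1, -3.2]
opening: 0.688
```

Emit:
send_rows:
  series:
    - [0,0.15,-0.02,0]
    - [0,0.15,-0.02,0]

```text
time_s: 34.12
eef_pos: [557.6, -92.7, 103.4]
tcp_rot: [-3.074, 0.089, -0.002]
force: [-2.9, 10.6, 3.2]
opening: 0.691
```

```bash
python3 pw.py u2.png
```

```text
34.17 [557.  -93.3 103.3] [0.002, 0.066, -0.998] [ 0.998 -0.059 -0.002] [-1.8  4.9 -3.9]
50 [[297.0, 472.0], [356.0, 439.0]] 3.3
60 [[274.0, 474.0], [339.0, 454.0]] -3.2
70 [[251.0, 471.0], [320.0, 465.0]] -6.4
80 [[228.0, 464.0], [299.0, 471.0]] -6.2
90 [[205.0, 454.0], [277.0, 474.0]] -2.7
100 [[184.0, 440.0], [253.0, 471.0]] 4.2
```

View pics/u2.png

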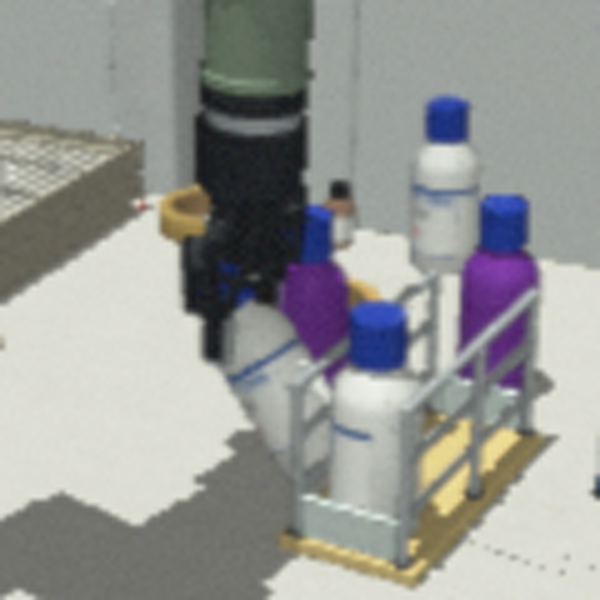

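Emit:
send_rows:
  series:
    - [0.05,0.12,-0.04,0]
    - [0,0.12,-0.04,0]
    - [0,0.12,-0.04,0]

```text
time_s: 34.42
eef_pos: [553.8, -102.1, 107.3]
tcp_rot: [-3.057, 0.099, 0.017]
force: [-2.7, 5.5, 0.3]
opening: 0.693
```

```bash
python3 pw.py u3.png
```

```text
34.47 [ 553.4 -102.8  107.4] [-0.009, 0.083, -0.997] [ 0.998 -0.065 -0.015] [-3.2  5.1 -3.1]
50 [[307.0, 472.0], [366.0, 439.0]] 7.3
60 [[284.0, 474.0], [349.0, 454.0]] 0.8
70 [[260.0, 471.0], [330.0, 465.0]] -2.4
80 [[237.0, 464.0], [309.0, 472.0]] -2.2
90 [[214.0, 454.0], [286.0, 474.0]] 1.4
100 [[193.0, 439.0], [263.0, 472.0]] 8.2
```

View pics/u3.png

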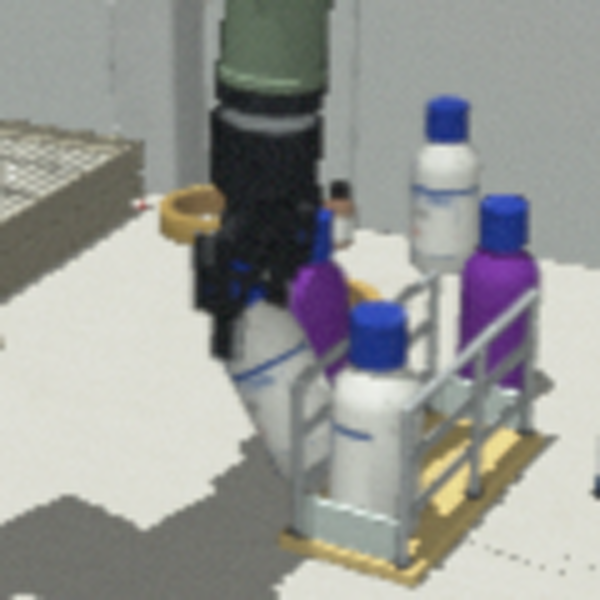

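Emit:
send_rows:
  series:
    - [0.1,0.12,-0.04,0]
    - [0.03,0.12,-0.03,0]
    - [0.02,0.12,-0.02,0]

```text
time_s: 34.72
eef_pos: [551.8, -110.7, 109.6]
tcp_rot: [-3.038, 0.109, 0.044]
force: [-0.5, 7.4, -0.7]
opening: 0.688
```

```bash
python3 pw.py u4.png
```

```text
34.77 [ 551.6 -111.6  109.5] [-0.026, 0.101, -0.995] [ 0.997 -0.07  -0.033] [-2.1  3.9 -0.6]
50 [[317.0, 474.0], [377.0, 441.0]] 9.5
60 [[294.0, 475.0], [360.0, 456.0]] 3.0
70 [[270.0, 472.0], [341.0, 467.0]] -0.2
80 [[247.0, 465.0], [319.0, 473.0]] -0.1
90 [[224.0, 455.0], [296.0, 475.0]] 3.5
100 [[203.0, 440.0], [273.0, 473.0]] 10.4
```

View pics/u4.png

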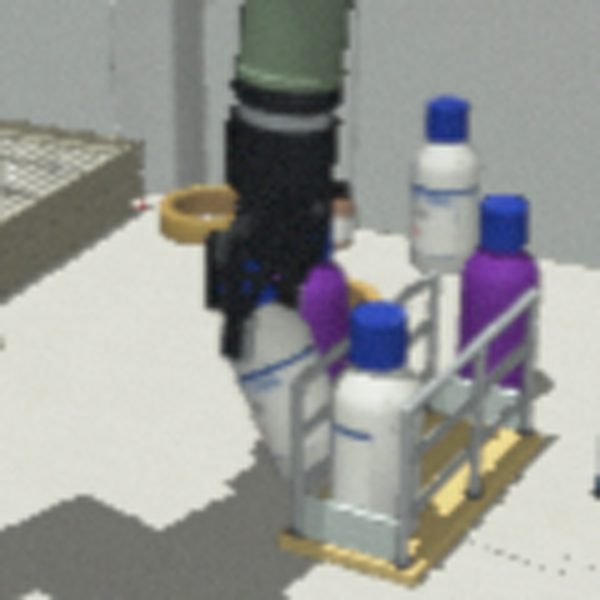

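Emit:
send_rows:
  series:
    - [0,-0.1,-0.3,0]
    - [0,-0.5,-0.2,0]
    - [0,-0.8,0,0]
    - [0,-0.8,0,0]
    - [0,-0.4,0,0]
    - [0,0,0,0]

```text
time_s: 35.27
eef_pos: [559.5, -10.4, 141.0]
tcp_rot: [-3.036, 0.119, 0.045]
force: [-0.1, 0.3, -2.1]
opening: 0.69
```

```bash
python3 pw.py u5.png
```

```text
35.32 [559.4 -11.6 140.9] [-0.025, 0.103, -0.994] [ 0.996 -0.077 -0.033] [-0.1 -0.7 -1.5]
50 [[196.0, 401.0], [250.0, 367.0]] 40.9
60 [[175.0, 403.0], [235.0, 382.0]] 34.4
70 [[153.0, 401.0], [217.0, 394.0]] 31.2
80 [[131.0, 395.0], [198.0, 401.0]] 31.4
90 [[110.0, 385.0], [177.0, 403.0]] 34.9
100 [[90.0, 371.0], [155.0, 401.0]] 41.8
```

View pics/u5.png

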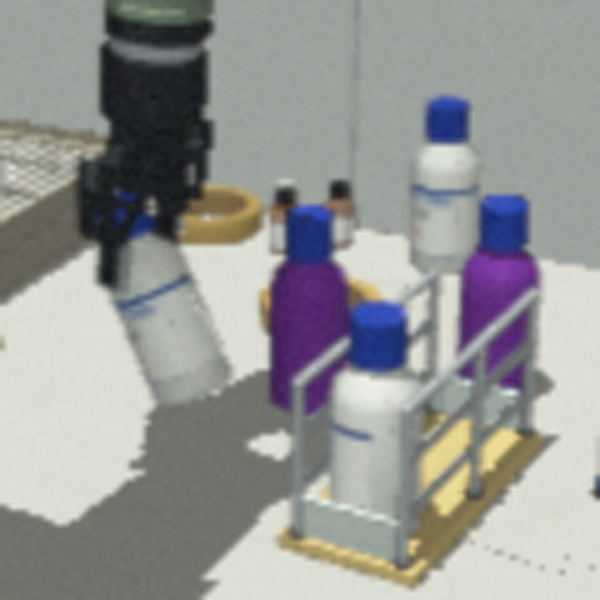

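Emit:
send_rows:
  series:
    - [0,0,0.3,0]
    - [0,0.02,0.3,0]
    - [0,0,0.12,0]
    - [0,0,0,0]

```text
time_s: 35.65
eef_pos: [559.4, -13.3, 112.3]
tcp_rot: [-3.04, 0.12, 0.039]
force: [-0.1, 0.2, -1.9]
opening: 0.686
```

Emit:
send_rows:
  series:
    - [0,0,0.08,0]
    - [0,0,0,0]

```text
time_s: 35.82
eef_pos: [559.3, -14.7, 109.0]
tcp_rot: [-3.041, 0.122, 0.04]
force: [-0.7, -0.3, -1.7]
opening: 0.694
```

Emit:
send_rows:
  series:
    - [0,0.02,0.08,0]
    - [0,0,0,0]

```text
time_s: 35.98
eef_pos: [560.0, -16.0, 106.4]
tcp_rot: [-3.041, 0.123, 0.036]
force: [-0.4, 0.0, -2.5]
opening: 0.689
```

Emit:
send_rows:
  series:
    - [0,0.15,0.04,0]
    - [0,0.15,0.03,0]

```text
time_s: 36.15
eef_pos: [560.1, -24.6, 106.2]
tcp_rot: [-3.033, 0.127, 0.032]
force: [-3.7, 9.0, 14.1]
opening: 0.694
```

Emit:
send_rows:
  series:
    - [0,0.15,-0.01,0]
    - [0,0.15,-0.01,0]

```text
time_s: 36.32
eef_pos: [559.7, -36.8, 107.4]
tcp_rot: [-3.032, 0.125, 0.028]
force: [0.4, -0.9, -1.9]
opening: 0.69
```

Emit:
send_rows:
  series:
    - [0,0.15,-0.01,0]
    - [0,0.15,-0.01,0]

```text
time_s: 36.48
eef_pos: [558.6, -50.4, 106.9]
tcp_rot: [-3.033, 0.125, 0.028]
force: [0.1, 0.8, -1.5]
opening: 0.692
```

```bash
python3 pw.py u6.png
```

```text
36.53 [558.6 -51.5 106.8] [-0.014, 0.105, -0.994] [ 0.996 -0.081 -0.022] [ 0.1 -1.1 -1.9]
50 [[245.0, 455.0], [300.0, 423.0]] 6.7
60 [[223.0, 456.0], [285.0, 437.0]] 0.2
70 [[201.0, 454.0], [267.0, 448.0]] -3.0
80 [[179.0, 447.0], [247.0, 454.0]] -2.8
90 [[157.0, 436.0], [225.0, 456.0]] 0.8
100 [[137.0, 422.0], [203.0, 454.0]] 7.6
```

View pics/u6.png

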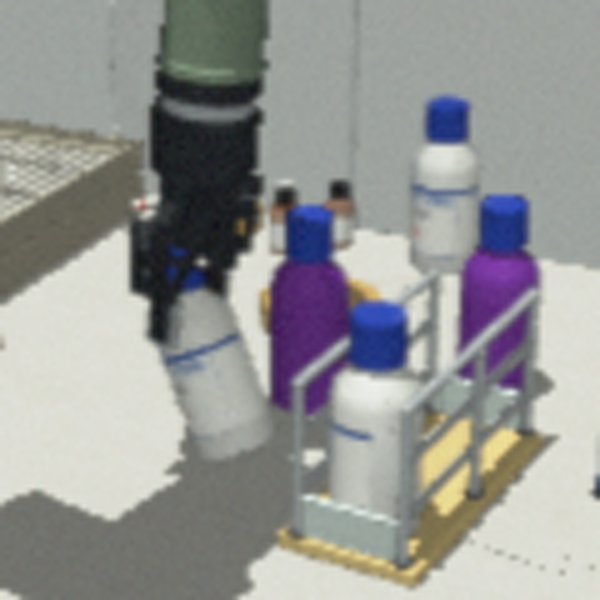

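Emit:
send_rows:
  series:
    - [0,0.1,0.06,0]
    - [0,0.15,0.04,0]
    - [0,0.15,0.02,0]

```text
time_s: 36.78
eef_pos: [558.4, -63.3, 106.8]
tcp_rot: [-3.022, 0.133, 0.023]
force: [-1.6, 1.5, 3.5]
opening: 0.691
```

Emit:
send_rows:
  series:
    - [0,0.15,0.02,0]
    - [0,0.15,0.01,0]

```text
time_s: 36.95
eef_pos: [558.3, -73.4, 106.9]
tcp_rot: [-3.016, 0.136, 0.018]
force: [0.3, 2.8, 3.3]
opening: 0.69
```

```bash
python3 pw.py u7.png
```

```text
37.0 [558.4 -74.5 106.9] [-0.006, 0.121, -0.993] [ 0.996 -0.09  -0.017] [-0.4  2.1  4.7]
50 [[273.0, 462.0], [330.0, 430.0]] 6.9
60 [[251.0, 463.0], [314.0, 445.0]] 0.4
70 [[228.0, 460.0], [295.0, 455.0]] -2.8
80 [[206.0, 453.0], [275.0, 461.0]] -2.7
90 [[184.0, 443.0], [253.0, 463.0]] 0.9
100 [[164.0, 428.0], [231.0, 461.0]] 7.8
```

View pics/u7.png

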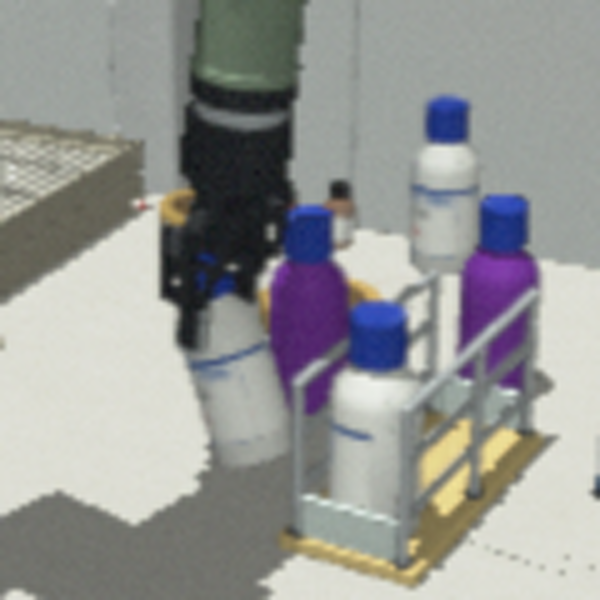

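Emit:
send_rows:
  series:
    - [0,0.02,0.08,0]
    - [0,0.02,0.06,0]

```text
time_s: 37.17
eef_pos: [558.5, -74.4, 106.5]
tcp_rot: [-3.013, 0.14, 0.015]
force: [-4.6, 1.8, 16.0]
opening: 0.694
```

Emit:
send_rows:
  series:
    - [0,0.05,0.05,0]
    - [0,0,0.05,0]

```text
time_s: 37.33
eef_pos: [558.3, -74.8, 106.7]
tcp_rot: [-3.009, 0.141, 0.013]
force: [-4.5, 1.3, 11.6]
opening: 0.69
```

```bash
python3 pw.py u8.png
```

```text
37.38 [558.3 -74.8 106.7] [-0.003, 0.129, -0.992] [ 0.996 -0.093 -0.015] [-3.   1.6 12.6]
50 [[273.0, 462.0], [330.0, 430.0]] 6.7
60 [[251.0, 464.0], [314.0, 445.0]] 0.2
70 [[229.0, 461.0], [296.0, 456.0]] -3.0
80 [[206.0, 454.0], [275.0, 462.0]] -2.9
90 [[185.0, 443.0], [254.0, 464.0]] 0.7
100 [[164.0, 429.0], [231.0, 461.0]] 7.5
```

View pics/u8.png

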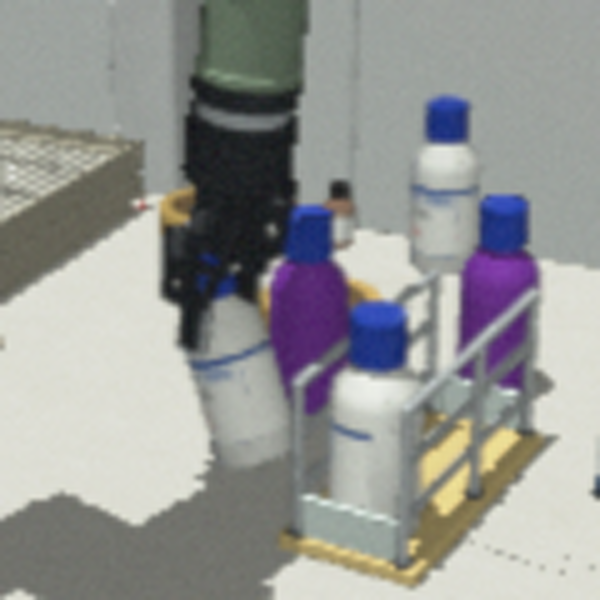

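Emit:
send_rows:
  series:
    - [0,0,-0.01,0]
    - [0,0,0,0]
  gripper: 0.4

```text
time_s: 37.55
eef_pos: [558.3, -75.4, 107.4]
tcp_rot: [-3.011, 0.14, 0.012]
force: [-0.2, -0.3, -2.4]
opening: 0.696
```

Emit:
send_rows:
  series:
    - [0,0,0,0]
    - [0,0,0,0]
    - [0,0,0,0]
  gripper: 0.44

```text
time_s: 37.8
eef_pos: [558.7, -76.3, 106.9]
tcp_rot: [-3.012, 0.14, 0.011]
force: [-0.5, -1.2, 2.7]
opening: 0.715
```

```bash
python3 pw.py u9.png
```

```text
37.85 [558.8 -76.2 106.9] [-0.002, 0.126, -0.992] [ 0.996 -0.092 -0.013] [-0.  -0.3  2.1]
50 [[275.0, 462.0], [332.0, 430.0]] 6.9
60 [[253.0, 464.0], [316.0, 445.0]] 0.4
70 [[231.0, 461.0], [298.0, 456.0]] -2.8
80 [[208.0, 454.0], [277.0, 462.0]] -2.6
90 [[187.0, 443.0], [256.0, 464.0]] 0.9
100 [[166.0, 429.0], [233.0, 461.0]] 7.8
```

View pics/u9.png

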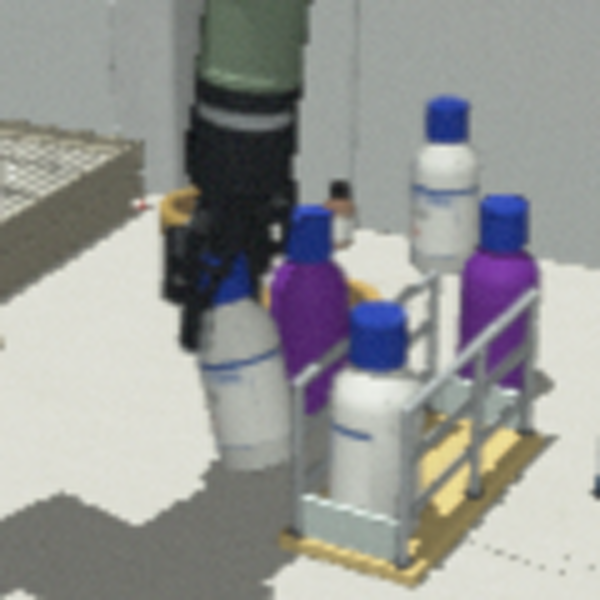

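Emit:
send_rows:
  series:
    - [0,0,-0.08,0]
    - [0,0,-0.06,0]
    - [0,0,0,0]
  gripper: 0.5

```text
time_s: 38.1
eef_pos: [558.7, -77.1, 112.4]
tcp_rot: [-3.012, 0.141, 0.013]
force: [-1.1, -0.0, 0.1]
opening: 0.746
```

```bash
python3 pw.py u10.png
```

```text
38.15 [558.6 -77.1 112.3] [-0.003, 0.126, -0.992] [ 0.996 -0.092 -0.014] [-0.1 -0.9 -0. ]
50 [[276.0, 456.0], [333.0, 424.0]] 12.3
60 [[254.0, 457.0], [317.0, 439.0]] 5.8
70 [[232.0, 455.0], [299.0, 449.0]] 2.5
80 [[209.0, 448.0], [278.0, 455.0]] 2.7
90 [[187.0, 437.0], [257.0, 457.0]] 6.3
100 [[167.0, 423.0], [234.0, 455.0]] 13.1
```

View pics/u10.png

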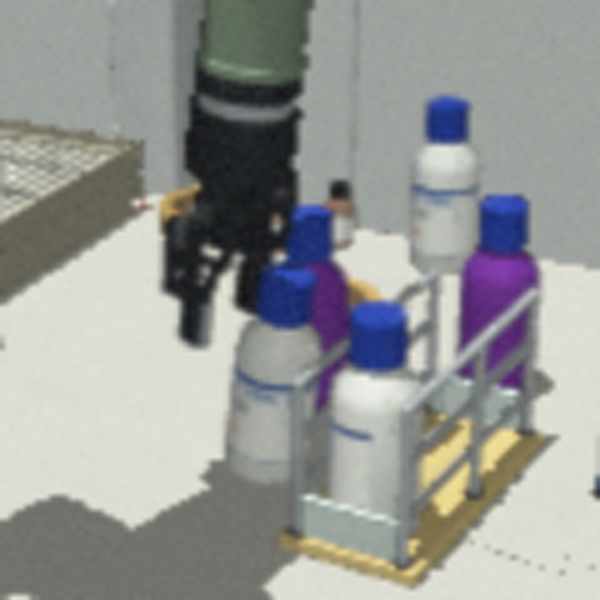

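```bash
cat > caps.py <<'E'
from h import *
import sys
np.set_printoptions(suppress=True)
for n,z in (("top",165),("scene",152)):
    im=cam(n); m=cv2.inRange(cv2.cvtColor(im["frame"],cv2.COLOR_RGB2HSV),(112,110,50),(125,255,255))
    k,l,s,ce=cv2.connectedComponentsWithStats(m)
    for i in range(1,k):
        if s[i,4]>25: print(n,s[i].tolist(),np.round(ce[i],1),np.round(onz(im,ce[i],z)[0]-[0,0,0],1),np.round(onz(im,ce[i],z-12)[0],1))
    if n=="top": crop(im,240,120,380,240,5,sys.argv[1])
E
python3 caps.py v1.png
```

```text
top [282, 70, 10, 11, 85] [286.4  75.2] [954.8 -88.9 165. ] [959.5 -89.7 153. ]
top [319, 134, 10, 11, 90] [323.7 138.9] [ 742.3 -213.3  165. ] [ 744.8 -215.4  153. ]
top [282, 158, 11, 10, 73] [286.3 161.9] [663.9 -92.2 165. ] [665.6 -93.  153. ]
top [326, 210, 5, 10, 42] [327.9 214.7] [ 496.2 -228.3  165. ] [ 496.3 -230.4  153. ]
top [364, 241, 19, 27, 375] [373. 254.] [ 372.8 -375.6  165. ] [ 371.7 -379.3  153. ]
scene [306, 149, 7, 9, 57] [309.  153.4] [ 929.5 -101.9  152. ] [964.7 -88.9 140. ]
scene [316, 169, 9, 11, 96] [320.  174.1] [ 717.3 -224.9  152. ] [ 747.1 -215.2  140. ]
scene [271, 171, 15, 24, 224] [278.3 183.2] [ 573.8 -125.5  152. ] [ 599.9 -113.2  140. ]
scene [290, 191, 11, 13, 137] [295.  196.9] [ 495. -221.  152.] [ 519.1 -211.1  140. ]
scene [326, 264, 33, 27, 542] [342.1 276.7] [ 168.9 -465.2  152. ] [ 184.6 -461.6  140. ]
```

View pics/v1.png

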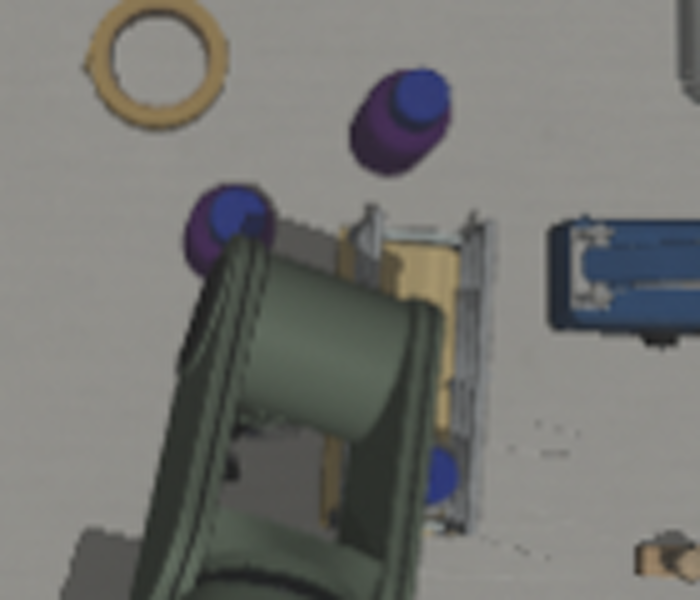

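Emit:
send_rows:
  series:
    - [0,-0.12,-0.3,0]
    - [0,-0.15,-0.4,0]
    - [0,-0.1,-0.6,0]
    - [0,-0.1,-0.6,0]
    - [0,-0.08,-0.5,0]
    - [0,0,0,0]

```text
time_s: 38.75
eef_pos: [559.1, -66.5, 211.1]
tcp_rot: [-3.01, 0.141, 0.026]
force: [1.0, -0.6, 0.3]
opening: 0.746
```

```bash
python3 pw.py u11.png; python3 caps.py v2.png
```

```text
38.8 [558.2 -66.5 209.2] [-0.014, 0.128, -0.992] [ 0.995 -0.092 -0.026] [ 1.2 -0.2 -0.8]
50 [[262.0, 330.0], [320.0, 293.0]] 109.2
60 [[240.0, 333.0], [304.0, 309.0]] 102.7
70 [[217.0, 331.0], [285.0, 322.0]] 99.5
80 [[194.0, 325.0], [264.0, 330.0]] 99.7
90 [[171.0, 315.0], [242.0, 333.0]] 103.2
100 [[150.0, 301.0], [219.0, 331.0]] 110.1
top [282, 70, 10, 11, 85] [286.4  75.1] [954.9 -89.  165. ] [959.6 -89.8 153. ]
top [319, 134, 10, 11, 90] [323.7 138.9] [ 742.3 -213.3  165. ] [ 744.8 -215.4  153. ]
top [364, 241, 19, 27, 377] [373.  253.9] [ 373.  -375.6  165. ] [ 371.8 -379.2  153. ]
scene [305, 149, 8, 9, 58] [308.9 153.4] [ 929.2 -101.6  152. ] [964.5 -88.7 140. ]
scene [316, 169, 9, 11, 96] [320.  174.1] [ 717.3 -224.9  152. ] [ 747.1 -215.2  140. ]
scene [277, 171, 9, 12, 94] [281.3 176.4] [ 636.3 -107.8  152. ] [664.  -95.1 140. ]
scene [267, 182, 10, 12, 107] [271.6 187.6] [ 530.1 -121.4  152. ] [ 555. -109.  140.]
scene [290, 191, 11, 13, 137] [295.  196.9] [ 495. -221.  152.] [ 519.1 -211.1  140. ]
scene [326, 264, 33, 27, 544] [342.  276.7] [ 168.8 -465.2  152. ] [ 184.6 -461.6  140. ]
```

View pics/u11.png

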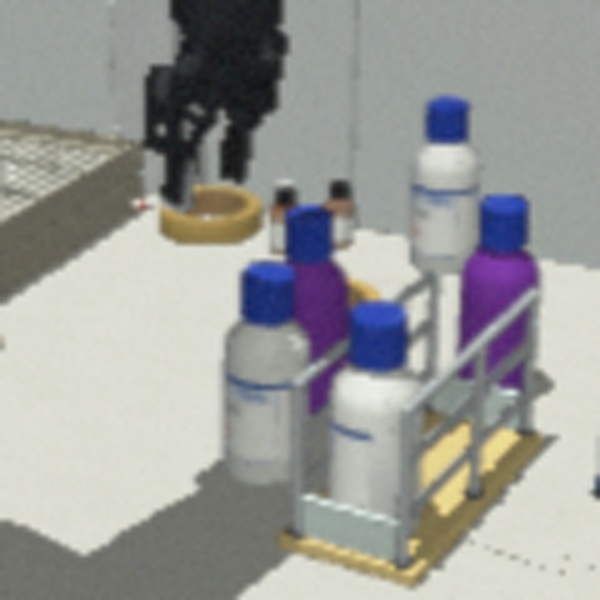

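```bash
python3 to.py 555 -109 190 -3.4
```

```text
t 38.9 p [556.5 -66.3 206.4] M [[0.995, -0.095, -0.02], [-0.092, -0.987, 0.129], [-0.032, -0.127, -0.991]] F [-0.6 -1.1 -0.6] open 0.752 q [-0.21  0.35  1.64  0.13  1.2  -0.16]
tool shift mm [ 3.  44.4 10.7] units [0.075 1.11  0.268]
cur -5.29 yaw units total -0.0105
```

Emit:
send_rows:
  series:
    - [0.03,0.4,0.03,-0.01]
    - [0.03,0.4,0.05,0]
    - [0,0.25,0.1,0]
    - [0,0,0,0]

```text
time_s: 39.23
eef_pos: [552.2, -107.0, 187.0]
tcp_rot: [-3.008, 0.091, 0.052]
force: [0.4, 0.1, -0.6]
opening: 0.75
```

```bash
python3 to.py 555 -109 143 -3.4;python3 pw.py w1.png
```

```text
t 39.23 p [ 552.2 -107.   187. ] M [[0.998, -0.062, -0.031], [-0.058, -0.99, 0.132], [-0.039, -0.13, -0.991]] F [ 0.4  0.1 -0.6] open 0.75 q [-0.28  0.37  1.65  0.13  1.19 -0.27]
tool shift mm [ 4.6  7.5 43.2] units [0.115 0.188 1.081]
cur -3.31 yaw units total 0.0005
39.28 [ 552.3 -106.3  187.3] [-0.031, 0.133, -0.991] [ 0.998 -0.058 -0.039] [-0.3 -0.1  0.2]
50 [[312.0, 372.0], [373.0, 335.0]] 87.2
60 [[288.0, 375.0], [356.0, 352.0]] 80.7
70 [[264.0, 373.0], [336.0, 364.0]] 77.5
80 [[240.0, 367.0], [314.0, 372.0]] 77.7
90 [[216.0, 356.0], [291.0, 375.0]] 81.3
100 [[194.0, 342.0], [266.0, 373.0]] 88.1
```

View pics/w1.png

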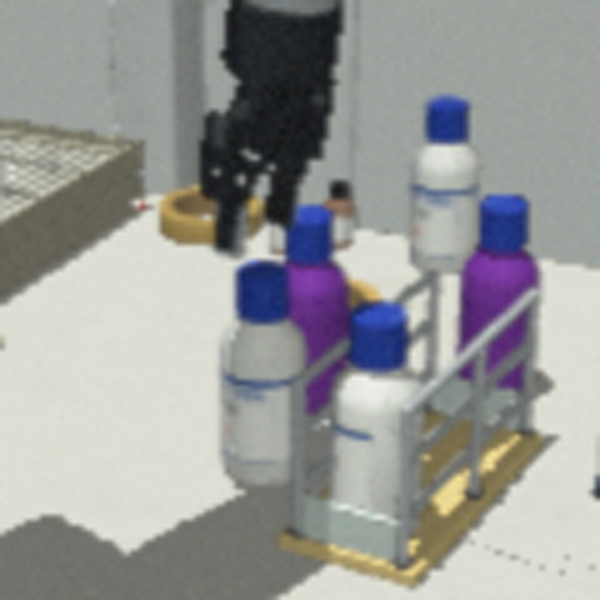

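```bash
python3 caps.py v3.png | grep "scene" | sed -n 3,4p
python3 - <<'E'
from h import *
s=cam("scene"); crop(s,250,160,310,240,8,"w2.png")
E
python3 caps.py v3.png | grep "scene" | sed -n 3,4p
```

```text
scene [277, 171, 9, 12, 96] [281.2 176.6] [ 634.3 -108.7  152. ] [661.9 -95.9 140. ]
scene [268, 183, 10, 12, 110] [272.5 188.2] [ 526.5 -126.8  152. ] [ 551.4 -114.5  140. ]
scene [277, 171, 9, 12, 96] [281.2 176.6] [ 634.8 -108.2  152. ] [662.5 -95.4 140. ]
scene [268, 183, 10, 12, 103] [272.3 188.2] [ 526.6 -126.   152. ] [ 551.5 -113.7  140. ]
```

View pics/w2.png

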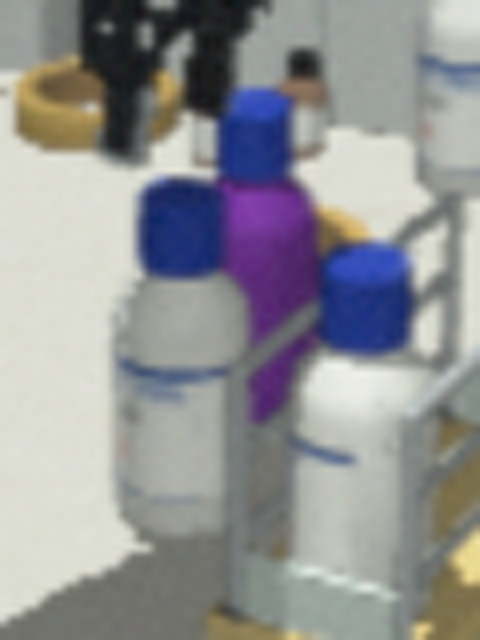

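```bash
python3 caps.py v3.png | grep "scene" | sed -n 4p; python3 to.py 551.5 -114 143 -3.4
```

```text
scene [268, 183, 10, 12, 109] [272.5 188.2] [ 526.1 -126.8  152. ] [ 551.  -114.5  140. ]
t 39.63 p [ 553.8 -105.4  189.9] M [[0.998, -0.059, -0.026], [-0.056, -0.99, 0.132], [-0.033, -0.13, -0.991]] F [-0.7 -0.1  0.4] open 0.751 q [-0.27  0.37  1.65  0.13  1.19 -0.27]
tool shift mm [-0.2 14.7 45.5] units [-0.006  0.368  1.136]
cur -3.18 yaw units total 0.0012
```

Emit:
send_rows:
  series:
    - [0,0.22,0.02,0]
    - [0,0.04,0.3,0]
    - [0,0.03,0.3,0]
    - [0,0.02,0.2,0]
    - [0,0,0,0]

```text
time_s: 40.05
eef_pos: [553.3, -114.8, 156.2]
tcp_rot: [-3.011, 0.083, 0.037]
force: [-0.2, -0.0, 0.1]
opening: 0.751
```

```bash
python3 to.py 551.3 -114 143 -3.4
```

```text
t 40.05 p [ 553.3 -114.8  156.2] M [[0.998, -0.057, -0.021], [-0.054, -0.99, 0.129], [-0.028, -0.128, -0.991]] F [-0.2 -0.   0.1] open 0.751 q [-0.29  0.4   1.69  0.13  1.11 -0.3 ]
tool shift mm [-1.6  1.  13.3] units [-0.041  0.025  0.332]
cur -3.07 yaw units total 0.0018
```

Emit:
send_rows:
  series:
    - [-0.04,0.03,0.2,0.002]
    - [0,0.01,0.12,0]
    - [0,0,0,0]

```text
time_s: 40.3
eef_pos: [551.5, -115.2, 142.8]
tcp_rot: [-3.011, 0.094, 0.037]
force: [0.4, 1.0, 0.7]
opening: 0.753
```

```bash
python3 to.py 551.3 -114 143 -3.4
python3 - <<'E'
from h import *
s=cam("scene"); crop(s,240,130,310,230,6,"w3.png")
E
```

```text
t 40.3 p [ 551.5 -115.2  142.8] M [[0.998, -0.064, -0.02], [-0.061, -0.99, 0.129], [-0.028, -0.127, -0.991]] F [0.4 1.  0.7] open 0.753 q [-0.29  0.41  1.71  0.13  1.08 -0.29]
tool shift mm [-0.2 -1.2 -0.1] units [-0.006 -0.03  -0.001]
cur -3.47 yaw units total -0.0004
```

View pics/w3.png

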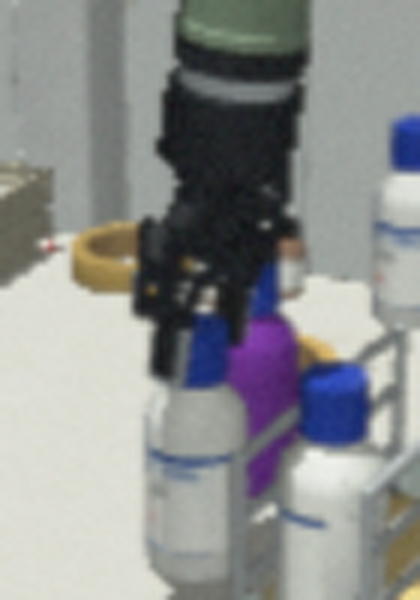

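Emit:
send_rows:
  series:
    - [0,0,0,0]
    - [0,0,0,0]
    - [0,0,0,0]
    - [0,0,0,0]
    - [0,0,0,0]
    - [0,0,0,0]
  gripper: -1
  newtons: 70

```text
time_s: 40.85
eef_pos: [552.2, -115.4, 143.9]
tcp_rot: [-3.012, 0.093, 0.033]
force: [0.4, 0.3, -0.7]
opening: 0.43
```

Emit:
send_rows:
  series:
    - [0,-0.02,-0.2,0]
    - [0,-0.04,-0.35,0]
    - [0,-0.05,-0.4,0]
    - [0,-0.05,-0.4,0]
    - [0,-0.05,-0.4,0]
    - [0,-0.05,-0.4,0]
    - [0,-0.05,-0.4,0]
    - [0,-0.05,-0.4,0]
    - [0,-0.05,-0.4,0]
    - [0,0,0,0]

```text
time_s: 41.68
eef_pos: [553.3, -115.8, 286.3]
tcp_rot: [-3.011, 0.093, 0.046]
force: [0.1, 0.2, -3.1]
opening: 0.423
```

```bash
python3 to.py 558 -150 295 -3.4
python3 - <<'E'
from h import *
s=cam("scene"); crop(s,200,60,350,240,3.3,"w4.png")
E
```

```text
t 41.68 p [ 553.3 -115.8  286.3] M [[0.998, -0.063, -0.026], [-0.059, -0.99, 0.129], [-0.034, -0.127, -0.991]] F [ 0.1  0.2 -3.1] open 0.423 q [-0.29  0.31  1.49  0.12  1.41 -0.25]
tool shift mm [  6.4  32.4 -13.2] units [ 0.16   0.811 -0.329]
cur -3.41 yaw units total -0.0001
```

View pics/w4.png

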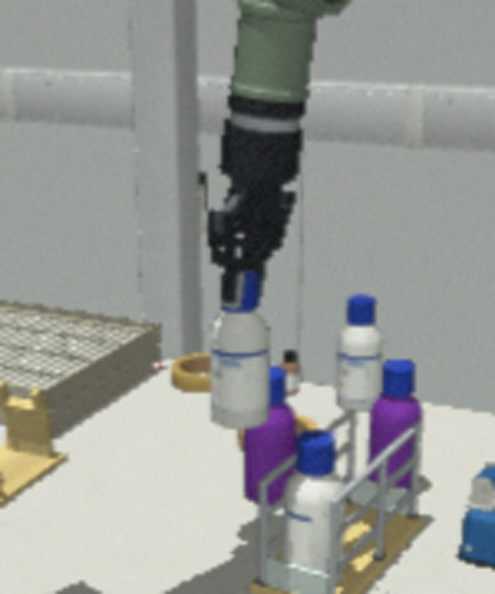

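Emit:
send_rows:
  series:
    - [0.02,0.1,-0.2,0]
    - [0.05,0.35,-0.15,0]
    - [0.06,0.4,-0.08,0]
    - [0.06,0.4,-0.08,0]
    - [0.06,0.4,-0.08,0]
    - [0.06,0.4,-0.08,0]
    - [0.05,0.3,-0.05,0]
    - [0,0,0,0]

```text
time_s: 42.4
eef_pos: [559.3, -223.3, 295.2]
tcp_rot: [-3.01, 0.093, 0.069]
force: [0.1, 0.7, -3.2]
opening: 0.429
```

```bash
python3 to.py 562 -226 290 -3.4
```

```text
t 42.4 p [ 559.3 -223.3  295.2] M [[0.997, -0.065, -0.041], [-0.059, -0.99, 0.13], [-0.049, -0.127, -0.991]] F [ 0.1  0.7 -3.2] open 0.429 q [-0.45  0.39  1.36  0.1   1.5  -0.4 ]
tool shift mm [3.1 3.1 4.7] units [0.077 0.079 0.117]
cur -3.37 yaw units total 0.0002
```

Emit:
send_rows:
  series:
    - [0.07,0.07,0,0]
    - [0,0,0,0]
    - [0,0,0,0]

```text
time_s: 42.65
eef_pos: [561.5, -227.1, 292.9]
tcp_rot: [-3.007, 0.096, 0.073]
force: [-0.8, 1.1, -3.1]
opening: 0.429
```

```bash
python3 to.py 562 -226 290 -3.4
python3 - <<'E'
from h import *
s=cam("scene"); crop(s,260,90,350,250,3.7,"x1.png"); c=cam("top"); crop(c,290,150,360,240,6,"x2.png")
o,M=st(); p=o["eef_pos"]
# lane clearance: project expected bottom outline
f=s["frame"]; hsv=cv2.cvtColor(f,cv2.COLOR_RGB2HSV)
B=p+np.array([0,1,-144]); 
print((proj(s,[B,B+[0,0,124],B+[0,0,60]])).round(1))
for z in (30,60,90):
    q=proj(s,[B+[0,0,z]])[0]; r=int(round(q[1])); print(r,q.round(1),[int(v) for v in hsv[r,int(q[0])-18:int(q[0])+19,2]])
E
```

```text
t 42.65 p [ 561.5 -227.1  292.9] M [[0.997, -0.067, -0.044], [-0.06, -0.989, 0.133], [-0.053, -0.13, -0.99]] F [-0.8  1.1 -3.1] open 0.429 q [-0.45  0.39  1.35  0.1   1.5  -0.4 ]
tool shift mm [ 0.5 -0.8  3. ] units [ 0.014 -0.019  0.075]
cur -3.46 yaw units total -0.0004
[[304.3 190.4]
 [305.6 154.3]
 [304.9 173.3]]
182 [304.6 181.9] [115, 163, 208, 219, 218, 220, 219, 220, 200, 136, 135, 144, 156, 163, 166, 171, 172, 175, 176, 175, 173, 169, 172, 169, 168, 157, 141, 132, 146, 153, 156, 161, 161, 162, 164, 162, 154]
173 [304.9 173.3] [129, 149, 150, 131, 126, 135, 157, 161, 144, 101, 124, 134, 144, 146, 146, 145, 152, 155, 149, 153, 164, 171, 171, 170, 166, 163, 156, 147, 151, 128, 110, 114, 116, 123, 129, 132, 131]
165 [305.2 164.5] [151, 151, 152, 145, 158, 160, 159, 159, 151, 124, 134, 142, 150, 153, 157, 161, 159, 161, 164, 163, 162, 156, 157, 158, 157, 149, 134, 113, 143, 159, 161, 162, 160, 159, 160, 158, 157]
```

View pics/x1.png

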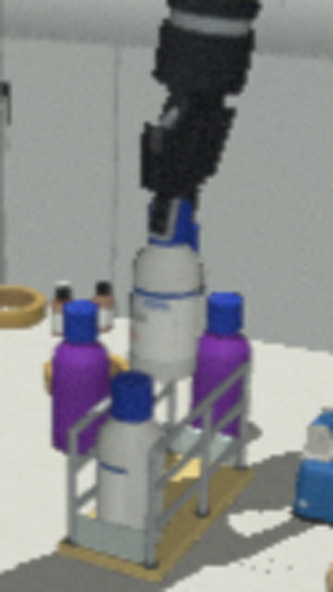

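View pics/x2.png

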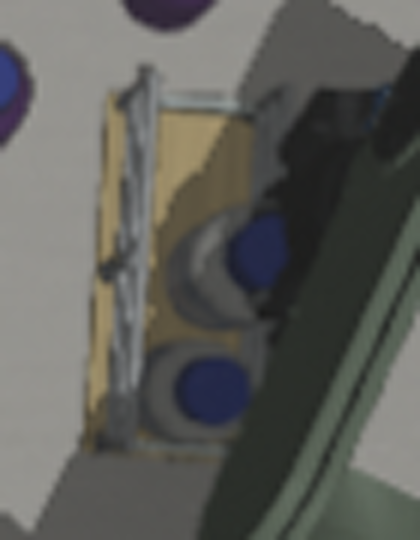

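Emit:
send_rows:
  series:
    - [0.02,0.02,0.25,0]
    - [0.015,0.035,0.3,0]
    - [0,0,0,0]

```text
time_s: 43.0
eef_pos: [562.1, -224.2, 270.2]
tcp_rot: [-3.008, 0.092, 0.071]
force: [-0.6, 1.0, -3.4]
opening: 0.432
```

```bash
python3 to.py 562 -226 220 -3.4
python3 - <<'E'
from h import *
s=cam("scene"); crop(s,260,130,350,250,5,"x3.png"); c=cam("top"); crop(c,290,150,360,240,6,"x4.png")
E
```

```text
t 43.0 p [ 562.1 -224.2  270.2] M [[0.997, -0.064, -0.043], [-0.057, -0.99, 0.132], [-0.051, -0.129, -0.99]] F [-0.6  1.  -3.4] open 0.432 q [-0.45  0.4   1.39  0.1   1.45 -0.41]
tool shift mm [ 2.6  8.3 49.5] units [0.064 0.206 1.238]
cur -3.3 yaw units total 0.0006
```

View pics/x3.png

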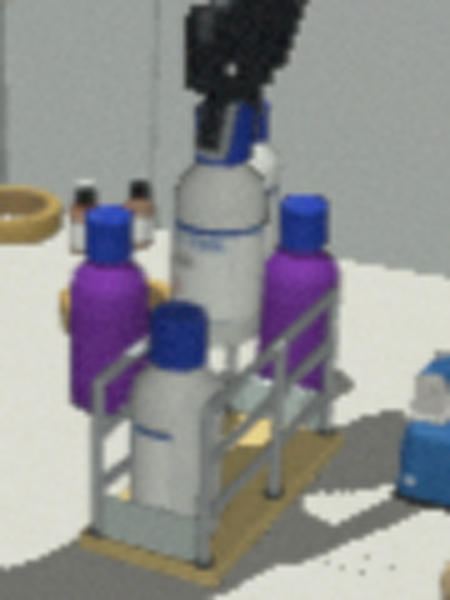

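View pics/x4.png

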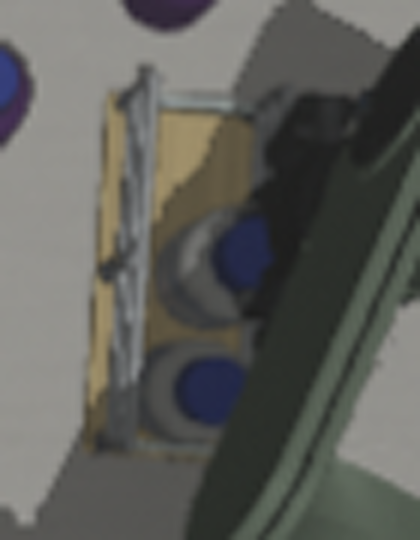

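Emit:
send_rows:
  series:
    - [0.02,0.09,0.15,0]
    - [0.015,0.04,0.25,0]
    - [0.015,0.04,0.25,0]
    - [0,0,0,0]

```text
time_s: 43.43
eef_pos: [564.1, -228.2, 244.8]
tcp_rot: [-3.011, 0.09, 0.062]
force: [-0.4, 0.6, -2.9]
opening: 0.428
```

```bash
python3 to.py 562 -226 200 -3.4
```

```text
t 43.43 p [ 564.1 -228.2  244.8] M [[0.997, -0.062, -0.037], [-0.057, -0.99, 0.129], [-0.045, -0.127, -0.991]] F [-0.4  0.6 -2.9] open 0.428 q [-0.45  0.42  1.43  0.1   1.39 -0.42]
tool shift mm [-0.3  3.7 44.7] units [-0.007  0.092  1.118]
cur -3.26 yaw units total 0.0008
```

Emit:
send_rows:
  series:
    - [-0.03,-0.03,0.2,0]
    - [0.01,0.03,0.25,0]
    - [0.01,0.03,0.25,0]
    - [0,0,0,0]

```text
time_s: 43.77
eef_pos: [562.1, -225.4, 213.2]
tcp_rot: [-3.01, 0.09, 0.064]
force: [-0.5, 0.8, -3.2]
opening: 0.424
```

```bash
python3 to.py 562 -226 180 -3.4;  python3 - <<'E'
from h import *
s=cam("scene"); crop(s,260,130,350,250,5,"x5.png")
E
```

```text
t 43.77 p [ 562.1 -225.4  213.2] M [[0.997, -0.062, -0.038], [-0.057, -0.99, 0.13], [-0.046, -0.128, -0.991]] F [-0.5  0.8 -3.2] open 0.424 q [-0.45  0.43  1.49  0.1   1.32 -0.42]
tool shift mm [ 1.5  4.9 32.8] units [0.037 0.121 0.821]
cur -3.27 yaw units total 0.0007
```

View pics/x5.png

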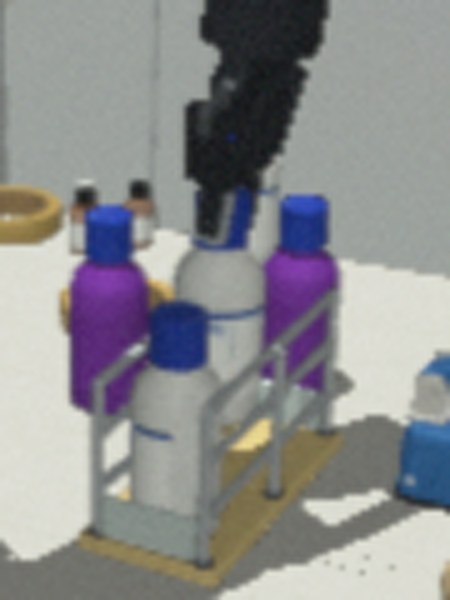

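Emit:
send_rows:
  series:
    - [0.01,0.05,0.2,0]
    - [0.01,0.04,0.25,0]
    - [0.01,0.03,0.25,0]
    - [0.01,0.03,0.2,0]
    - [0,0,0,0]

```text
time_s: 44.23
eef_pos: [563.0, -227.4, 174.6]
tcp_rot: [-3.012, 0.09, 0.059]
force: [-0.0, -0.4, -2.8]
opening: 0.426
```

```bash
python3 to.py 562 -226 157 -3.4
```

```text
t 44.23 p [ 563.  -227.4  174.6] M [[0.997, -0.062, -0.035], [-0.057, -0.99, 0.129], [-0.043, -0.126, -0.991]] F [-0.  -0.4 -2.8] open 0.426 q [-0.45  0.46  1.54  0.11  1.23 -0.43]
tool shift mm [-0.3  0.9 17.7] units [-0.008  0.022  0.442]
cur -3.28 yaw units total 0.0007
```

Emit:
send_rows:
  series:
    - [-0.02,-0.02,0.18,0]
    - [0,0.02,0.12,0]
    - [0,0,0,0]

```text
time_s: 44.48
eef_pos: [561.6, -225.7, 161.0]
tcp_rot: [-3.011, 0.091, 0.06]
force: [0.5, 0.9, -2.4]
opening: 0.424
```

Emit:
send_rows:
  series:
    - [0,0.01,0.08,0]
    - [0,0,0,0]

```text
time_s: 44.65
eef_pos: [561.5, -225.6, 157.4]
tcp_rot: [-3.011, 0.09, 0.06]
force: [-0.4, 0.1, -2.3]
opening: 0.427
```

Emit:
send_rows:
  series:
    - [0,0.01,0.06,0]
    - [0,0,0,0]

```text
time_s: 44.82
eef_pos: [562.2, -226.1, 156.8]
tcp_rot: [-3.012, 0.09, 0.055]
force: [-0.2, -0.2, -2.7]
opening: 0.428
```

Emit:
send_rows:
  series:
    - [0,0,0.04,0]
    - [0,0,0,0]

```text
time_s: 44.98
eef_pos: [562.7, -226.2, 156.5]
tcp_rot: [-3.014, 0.09, 0.051]
force: [0.1, 0.1, -2.3]
opening: 0.429
```

Emit:
send_rows:
  series:
    - [0,0,0.06,0]
    - [0,0,0.03,0]

```text
time_s: 45.15
eef_pos: [562.9, -226.2, 156.2]
tcp_rot: [-3.015, 0.089, 0.048]
force: [-1.7, -0.3, 2.8]
opening: 0.428
```

```bash
python3 to.py 562 -226 156 -3.4;  python3 - <<'E'
from h import *
s=cam("scene"); crop(s,260,130,350,250,5,"x6.png")
E
```

```text
t 45.15 p [ 562.9 -226.2  156.2] M [[0.998, -0.061, -0.028], [-0.057, -0.99, 0.125], [-0.035, -0.123, -0.992]] F [-1.7 -0.3  2.8] open 0.428 q [-0.45  0.47  1.57  0.11  1.18 -0.44]
tool shift mm [-0.9 -0.2  0.2] units [-0.023 -0.004  0.005]
cur -3.27 yaw units total 0.0007
```

View pics/x6.png

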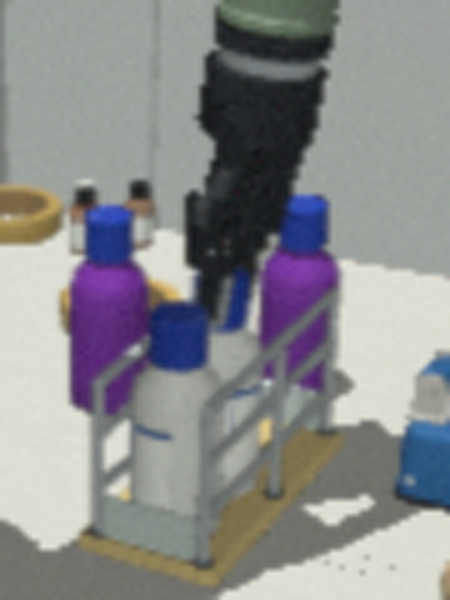

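Emit:
send_rows:
  series:
    - [0,0,0,0]
    - [0,0,0,0]
    - [0,0,0,0]
    - [0,0,0,0]
    - [0,0,0,0]
  gripper: 0.2

```text
time_s: 45.62
eef_pos: [563.7, -226.2, 156.1]
tcp_rot: [-3.015, 0.09, 0.045]
force: [0.6, 0.1, -0.7]
opening: 0.602
```

Emit:
send_rows:
  series:
    - [0,-0.02,-0.1,0]
    - [-0.01,-0.025,-0.2,0]
    - [-0.01,-0.04,-0.3,0]
    - [-0.01,-0.05,-0.4,0]
    - [-0.01,-0.05,-0.4,0]
    - [-0.01,-0.05,-0.4,0]
    - [0,0,-0.5,0]
    - [0,0,0,0]

```text
time_s: 46.28
eef_pos: [564.6, -227.9, 254.6]
tcp_rot: [-3.015, 0.089, 0.047]
force: [0.5, -1.2, 0.9]
opening: 0.6
```

```bash
python3 to.py; python3 caps.py y2.png | grep -v "\[364\|\[326, 26"
python3 - <<'E'
from h import *
s=cam("scene"); crop(s,260,130,350,250,5,"y1.png")
E
```

```text
t 46.28 p [ 564.6 -227.9  254.6] M [[0.998, -0.061, -0.027], [-0.057, -0.99, 0.126], [-0.035, -0.124, -0.992]] F [ 0.5 -1.2  0.9] open 0.6 q [-0.45  0.41  1.42  0.1   1.4  -0.42]
top [282, 70, 10, 11, 85] [286.4  75.1] [954.9 -89.  165. ] [959.6 -89.8 153. ]
top [319, 134, 10, 11, 90] [323.7 138.9] [ 742.3 -213.3  165. ] [ 744.8 -215.4  153. ]
top [282, 158, 11, 11, 97] [287.1 162.9] [660.6 -94.9 165. ] [662.4 -95.7 153. ]
top [322, 190, 10, 10, 78] [326.5 194.4] [ 561.3 -223.3  165. ] [ 562.  -225.5  153. ]
top [321, 210, 9, 10, 73] [324.9 214.3] [ 497.2 -218.6  165. ] [ 497.3 -220.7  153. ]
scene [316, 169, 9, 11, 96] [320.  174.1] [ 717.3 -224.9  152. ] [ 747.1 -215.2  140. ]
scene [277, 171, 9, 12, 99] [281.  176.5] [ 635.6 -107.3  152. ] [663.3 -94.5 140. ]
scene [290, 184, 19, 20, 239] [299.  193.7] [ 523.3 -222.7  152. ] [ 548.1 -212.9  140. ]
```

View pics/y1.png

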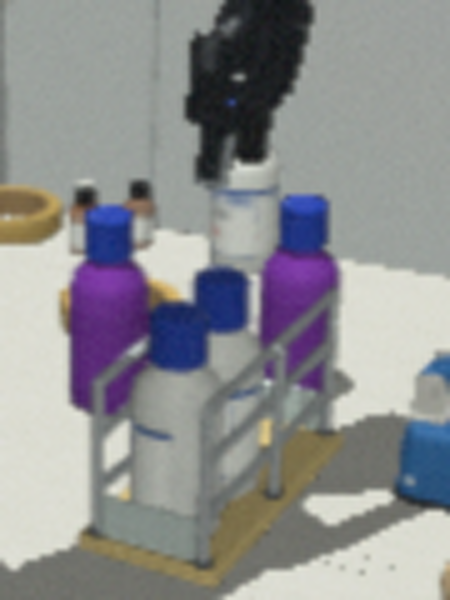

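```bash
python3 - <<'E'
from h import *
a=np.load("pics/top.npy",allow_pickle=True).item()["frame"]; b=cam("top")["frame"]
for n,(x0,y0,x1,y1) in dict(tape=(255,115,290,148),stamp=(365,223,385,240),meter=(110,180,158,222)).items():
    print(n,np.abs(a[y0:y1,x0:x1].astype(int)-b[y0:y1,x0:x1]).mean().round(2))
im=cv2.cvtColor(b,cv2.COLOR_RGB2BGR); cv2.imwrite("pics/z.png",cv2.resize(im[100:260,90:420],None,fx=2.4,fy=2.4))
E
python3 caps.py y3.png | grep "top \[32"
```

```text
tape 9.84
stamp 58.89
meter 8.28
top [322, 190, 10, 10, 80] [326.4 194.4] [ 561.2 -223.   165. ] [ 562.  -225.1  153. ]
top [321, 210, 9, 10, 71] [324.9 214.3] [ 497.2 -218.6  165. ] [ 497.3 -220.7  153. ]
```

View pics/z.png

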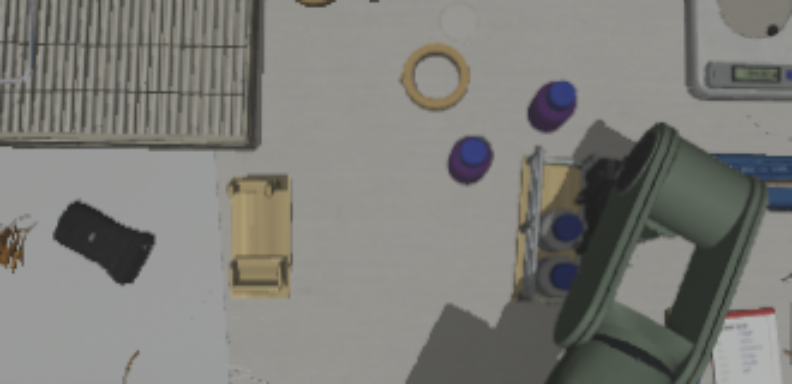

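```bash
python3 -c "
from station import bot
print(bot.hand_in()); print(bot.get_obs()['time_s'])"
```

```text
the job is handed in; nothing more can be done
None
the job is handed in; nothing more can be done
```

The job is handed in at about 46 s, and my last pictures show both bottles standing in the lane; no verdict was reported.

**What I did**
- **Old bottle:** I lifted it slightly by its cap, carried it forward until it touched the front stop, and let go.
- **New bottle, standing it up:** I took it off the rest by its body. It did not swing upright in the grip as hoped. I tilted it up in stages against the rest's post and the side of the rack, then the table edge of the bottle. I let go while it still leaned about 8–13°, and it rocked upright on the bare table.
- **New bottle, placing it:** I gripped it again by its cap, lowered it slowly into the lane until it touched the floor, and let go.

**Last checks**
- **Positions:** the old cap is at about (497, −219) mm and the new cap at about (561, −223) mm. That is about 64 mm apart, so the gap is roughly 4 mm. The old bottle is at about −70 mm along the lane.
- **Upright and clear:** both bottles look upright, and the gripper is about 100 mm above them.
- **Bystanders:** the tape roll and moisture meter are where they were at the start. The arm hid the hand stamp in the last top view, so I did not check it at the end. I never worked near it.

**Disagreements**
- **Tool lean:** the tool had drifted about 7° off vertical by the end. The side camera shows no lean in the bottles from it.
- **Cap positions:** the top-view positions moved by up to 2 mm depending on the height assumed for the cap. In the last side view the two caps ran together, so it could not confirm the spacing.

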